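# Shut the batch in the drying box with the pull hook, latch it and count it

### The arm

A 6-joint arm with a two-finger parallel gripper is mounted at the origin on a cart in front of the work surface, level with it; the furniture and walls round the work are solid. World frame = base frame: x ahead of the robot, y to its left, z up, the work surface at z = 0. Lengths are in m, angles in rad, forces in N, time in s.
With the tool pointing down it reaches from about 0.275 to 0.975 m from the base axis. Payload 8.4 kg.
Tool frame: the origin (TCP) lies at the very end of the fingers, on their centre line; the grasp point (between the pads) lies 19 mm behind it (ctrl.hold_point_z is the distance from the TCP to the grasp point, in m); z points along the fingers, y is the line along which they close (so a half turn about z gives the same grasp; the last joint's range is limited). The gripper opens to 92 mm and grips with 3 to 60 N. Pads are 20 mm wide; open, the fingers measure 128 mm over their backs; the gripper's body (75 mm by 189 mm) begins 69 mm behind the grasp point.
Start: joints at [-1.269, 0.353, 1.633, -0, 1.155, -0.002], TCP at [0.187, -0.596, 0.185] pointing down, gripper open.
Joint ranges: [-2.63, 2.63], [-0.92, 2.1], [0.06, 2.66], [-1.3, 4.44], [0, 2.69], [-3.02, 3.02]. Speed limits (rad/s): [2.22, 2.22, 2.79, 3.14, 3.14, 3.14].

### API

Orientations are given as [roll, pitch, yaw] about the fixed x, y, z axes, in that order (R = Rz(yaw) Ry(pitch) Rx(roll)).
In Python, from cell import status, vision, ctrl gives the robot as it stands. The module is installed in compiled form; this text tells all that it offers.
- The arm moves only by the tool servo_tool, never from a script. Its argument "targets" is a list of rows, each a list of 3 entries, a list of its own where there are three numbers: the shift along the world's x, y, z in m, then the turn, a rotation vector about the world's x, y, z in degrees, then the finger opening in m, from 0 to 0.0919. In form: [[[x, y, z], [wx, wy, wz], gripper], ...]. A call has 1 to 12 rows; each row shifts and turns the commanded pose from where the row before left it; what a row does not reach is not made up. A row lasts 1/10 s, in which the tool goes at most 50 mm and 8.59 degrees, less where a joint would pass 70% of its speed; a pose out of reach is approached as far as the arm can. A call with a gripper value outside its range is refused whole. The fingers move at their own pace and stop on an object; "grip_force" is the grip in N (left out, the last holds). Time passes only in rows, so rows that do not move let the fingers close. It gives the time, the measured TCP pose, the force, the opening and the grip force at its end, in the units of the state.
- status.observe(): the state, without advancing time (a new reading comes with each control period).
- vision.read_camera(name): name is "scene" or "top"; returns (picture, depth): 384x512x3 uint8, blue, green, red; 384x512 float32, m along the optical axis (not along the pixel's ray), 0 where there is no reading.
- vision.camera_params(name): a dict with "fx", "fy", "cx", "cy" (pixels), "world_to_cam" (4x4, takes a point from world to camera coordinates). Camera axes: x right, y down, z forward; pixel columns grow to the right and rows downward; lengths in m; the calibration is good to about 2 mm. A picture is of the moment at which its call begins. camera_params takes no time and is no camera call.
- ctrl.finish_job(): hands the job in; it is judged then, once.
The state is a dict: "t": time; "qpos": joint angles; "joint_velocities": joint speeds; "joint_efforts": joint torques, N m; "eef_pos": TCP position; "ee_rot": TCP orientation; "ft_force": force on the tool from outside, world axes, zero at the start; "moment": the same for the moment, N m; "gripper_width": opening from 0.0 (shut) to 1.0 (fully open); "gripper_force": force on a finger pad.
Only numpy, scipy, OpenCV 4.12 (cv2) and the standard library are available. Lean on these libraries where they do the work, as an engineer would, in place of code of your own. Each camera call takes 0.05 s, during which the arm holds its last target. There are 200 camera calls.

### The job

Lay every pale block that lies on the bench to the right of the hook's rest flat on the floor of the plywood drying box, then draw the sloping glazed hatch down over them by its high ring with the pull hook, and lay the hook back in its rest. The latch bar will stop against the striker: lift the bar over it, bring the hatch fully home and let the bar drop into the catch; when that is done, swing the batch counter's sprung lever right to its stop and let it spring back. Leave the other things on the bench where they are.

Things in the scene. Friction and masses are not known exactly. Their poses are not given: they have to be found in the camera images.
- blank_long: pale white block, 47 mm wide, 98 mm long, 31 mm high; origin at the centre of its underside. Its short (47 mm) side lies along its own direction (0.989, -0.148, 0), 0.15 rad clockwise of its x axis. May be absent
- blank_a: pale wooden block, 30 mm wide, 62 mm long, 23 mm high; origin at the centre of its underside. Its short (30 mm) side lies along its own direction (0.818, 0.575, 0), 0.61 rad anticlockwise of its x axis. May be absent
- blank_b: a second pale wooden block like blank_a: 30 mm wide, 62 mm long, 23 mm high, short side along its own direction (0.818, 0.575, 0); origin at the centre of its underside. May be absent
- blank_small: small pale white block, 23 mm wide, 52 mm long, 16 mm high; origin at the centre of its underside. Its short (23 mm) side lies along its own direction (0.927, -0.376, 0), 0.39 rad clockwise of its x axis. May be absent
- drying_box: plywood drying box, fixed, open at the top under a sloping hatch; origin on the bench below the middle of its inside; x axis to its back, y to its left. Inside 150 mm (x) by 270 mm (y), floor 32 mm above the bench, front wall top 68 mm. Tops of the side cheeks (outer faces at y = -147, +147) rise at 15 degrees: 72 mm above the bench at x = -85, 117 at x = +85, 162 at x = +250 (runners' end)
- box_floor (a point): centre of the box's inner floor (top surface), axes as the box's
- hatch (a joint): slide of the hatch in m: 0 fully up (its front edge at the box's x = +72 mm), 0.165 fully home (shut). Per metre it moves 0.966 m to the box's -x and 0.259 m down. It stays where left; about 3 N draws it down, 6 N pushes it up. Wooden frame 170 x 294 x 15 mm, clear pane. With the latch bar down it stops at 0.140 (bar against striker); with the bar in the catch it has play, 0.162 to 0.165
- hatch_ring (a point): centre of the steel ring on a bracket on the hatch's top rail; the ring lies level (axis upright), inner diameter 36 mm, wire 7 mm thick, about 45 mm above the hatch frame. Its bracket, a strap 22 mm wide, stands on the side of the ring away from the robot; the space below the ring is free for 40 mm
- latch_bar (a joint): drop latch: bar 8 x 132 x 14 mm on the hatch's front rail, pivots at latch_pivot about an axis up the slope; free end over the left cheek (box's +y). Rad: 0 lying down, grows as the end is lifted (to 1.0), falls by its weight. The striker on the left cheek is cleared at 0.17 or more (lift to 0.3); the catch is in front of it: bring the lifted bar with the hatch 25 mm on (0.140 to 0.165), then drop
- latch_pivot (a point): pivot of the latch bar, moves with the hatch
- latch_tab (a point): middle of the thumb tab on the free end of the latch bar: upright, 12 mm thick along the box's x, 20 mm wide in y, its top 13 mm and its foot 13 mm from this point; 110 mm beyond the pivot towards the box's +y. Pinched on its 12 mm, it can turn between the fingers as the bar is lifted
- pull_hook: pull hook, about 0.14 kg: wooden handle 110 x 18 x 24 mm (x, y, z), origin at its middle, x axis to the hook end. From it an 8 mm steel rod runs to x = +166 mm and is bent down (-z) as a limb 50 mm long, tip turned back 7 mm to the handle. Lies level in its rest, origin 80 mm above the bench. Balances about 15 mm ahead of the origin; pinch the handle across its 18 mm
- hook_limb (a point): on the hook's down-bent limb, 28 mm below the rod's axis, at x = +166, z = -28 mm of the hook's frame; the limb's tip reaches 26 mm below this point
- hook_rest: wooden rest of the hook, fixed: base 180 x 70 x 10 mm with two notched posts, at x = -40 mm (notch 24 mm wide, floor 68 mm above the bench, horns to 84 mm) and x = +95 mm (notch 17 mm wide, floor 76 mm, horns to 89 mm). Origin on the bench below the laid hook's origin, x axis as the laid hook's
- batch_counter: grey batch counter, fixed to the bench: housing 62 x 78 x 42 mm (x, y, z) on a plate 84 x 110 mm; origin at the centre of its underside, z up. Its lever lies on its top
- advance_lever (a joint): sprung advance lever on the counter's top, turns about an upright axis. 0 at rest: the arm points to the counter's -x (towards the robot, 0.3 rad either way); it grows clockwise as seen from above (the post moves to the counter's +y first) to the stop at 1.05 rad. The spring brings it back; at the stop it takes about 4 N at the post
- lever_axis (a point): on the lever's upright axis, at the height of lever_post; axes as the counter's
- lever_post (a point): middle of the upright black post at the end of the lever, 12 mm across, 28 mm tall, from 46 to 74 mm above the bench, 62 mm from the axis
- masking_tape: bystander: roll of masking tape lying flat, 91 mm across, 25 mm high; origin under its centre
- sanding_block: bystander: brown cork sanding block 71 x 100 x 25 mm; origin under its centre
- paste_tub: bystander: small tub with lid, 72 mm across, 42 mm high; origin under its centre
- pliers: bystander: flat-nose pliers 99 x 160 x 12 mm; origin under its centre
- thread_spool: bystander: brown thread spool standing, 42 mm across, 45 mm high; origin under its centre
Things that resemble listed ones, but are neither listed nor needed, are in the scene too. Leave any blue look-alike of the blank_long alone.

How it is judged:
By the outcome, as a careful person would: the job done as asked, in the order asked, and still so for the second after the job is handed in, with the robot touching nothing.
Of blank_long, blank_a, blank_b, blank_small only 2 to 4 are there at a start; the rules pass over those that are not, and their reading is None.
At some moment in a run one of blank_long, blank_a, blank_b, blank_small may be knocked a few centimetres aside while the robot is not near it.
It also fails if it takes over 210 s, if anything falls off the work surface, if the arm or the gripper's body presses on something with over 40 N, if the wrist force passes 120 N, or if a joint passes its speed limit or range.

## Working session

There is one attempt and no reset: what is moved stays moved. The work goes in short steps, Python scripts to look and compute and a tool call to move; the robot and the scene stay as the last step left them, time stands still between calls to the robot, and variables do not carry over. Pictures are saved under pics/ and viewed, at most 14 in all, crops included, and the job is handed in when it is done.

Besides the shell and the picture viewer there is one more tool, called after "Request:" in YAML: its name, and indented under it one key for each argument. servo_tool: Moves the arm, as the interface text tells. Its arguments: {"type":"object","properties":{"targets":{"type":"array"},"grip_force":{"type":"number"}},"required":["targets"]}

```bash
mkdir -p pics
cat > h.py <<'E'
import numpy as np, cv2
from cell import status, vision, ctrl
def snap(n):
    im,d=vision.read_camera(n); return im,d
def pts(n,d):
    p=vision.camera_params(n); v,u=np.mgrid[:d.shape[0],:d.shape[1]]
    c=np.stack([(u-p['cx'])/p['fx']*d,(v-p['cy'])/p['fy']*d,d,np.ones_like(d)],-1)
    return (c@np.linalg.inv(p['world_to_cam']).T)[...,:3]
def ray(n,u,v,z):
    p=vision.camera_params(n); M=np.linalg.inv(p['world_to_cam'])
    r=M[:3,:3]@np.array([(u-p['cx'])/p['fx'],(v-p['cy'])/p['fy'],1]); o=M[:3,3]
    return o+r*(z-o[2])/r[2]
E
python3 - <<'E'
from h import *
for n in('scene','top'):
    im,d=snap(n); cv2.imwrite(f'pics/{n}0.png',cv2.resize(im,(800,600),interpolation=cv2.INTER_CUBIC)); np.savez(f'{n}0.npz',im=im,d=d,P=pts(n,d))
    p=vision.camera_params(n); print(n,p['fx'],p['cx'],np.linalg.inv(p['world_to_cam']).round(3).tolist())
print(status.observe())
E
```

```text
scene 364.7269517387593 256.9108664835586 [[-0.594, -0.345, 0.727, -0.41], [-0.804, 0.267, -0.531, 0.637], [-0.011, -0.9, -0.436, 0.724], [0.0, 0.0, 0.0, 1.0]]
top 417.763456392479 259.83777662453934 [[-0.043, -0.972, 0.23, 0.217], [-0.999, 0.042, -0.007, -0.036], [-0.003, -0.23, -0.973, 1.623], [0.0, 0.0, 0.0, 1.0]]
{'t': 0.1, 'qpos': array([-1.26938794e+00,  3.53586437e-01,  1.63402802e+00, -8.21827711e-06,
        1.15520250e+00, -2.40562408e-03]), 'joint_velocities': array([-0.00049649,  0.00126788, -0.00224006,  0.00143427, -0.00020905,
       -0.00010591]), 'joint_efforts': array([-1.45801721e-03, -5.94907236e+01, -3.34929192e+01,  6.98801852e-02,
        1.84556446e-02, -2.14927314e-05]), 'eef_pos': array([ 0.18683143, -0.59593293,  0.18434766]), 'ee_rot': array([-3.14036833e+00,  4.56940624e-06,  3.03817339e-01]), 'ft_force': array([-0.24606507, -0.98182899, -0.48375412]), 'moment': array([ 0.01403729, -0.02202098,  0.03469705]), 'gripper_force': 0.0, 'gripper_width': 0.9981235654718047}
```

View pics/scene0.png

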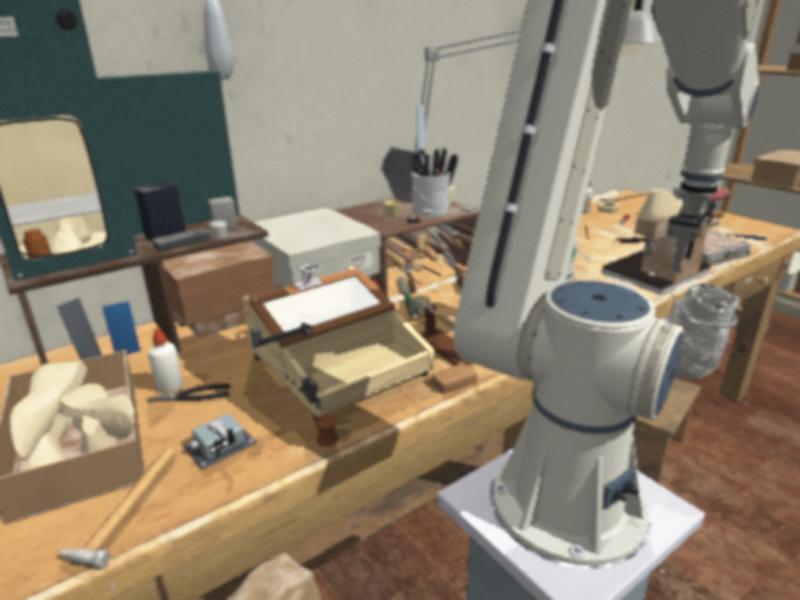

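View pics/top0.png

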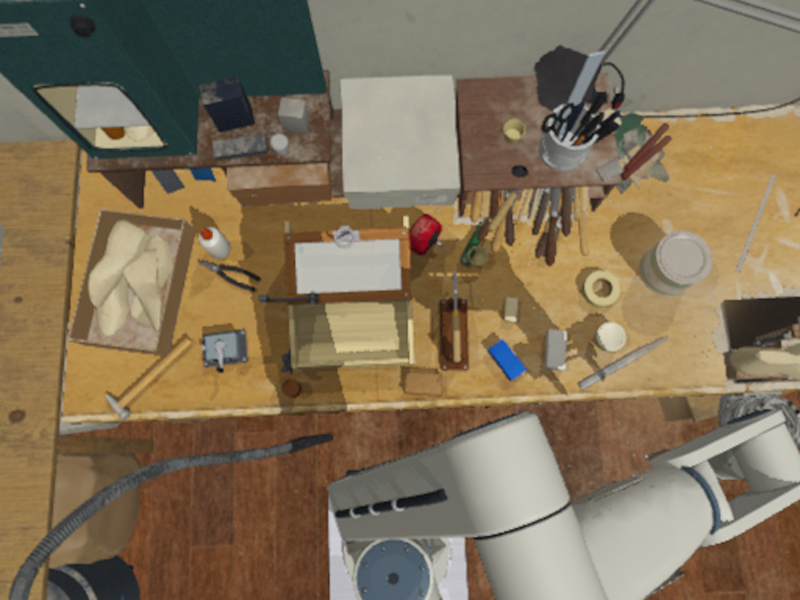

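The top view shows the box at (350,310), hook at (455,330), a pale block at (511,309), a white block at (556,350), a blue look-alike at (507,360) and the counter at (223,348). I'll zoom in.

Run:
```python
from h import *
im=np.load('top0.npz')['im']
a=cv2.resize(im[150:262,265:435],None,fx=4.6,fy=4.6,interpolation=cv2.INTER_CUBIC); cv2.imwrite('pics/a.png',a)
b=cv2.resize(im[130:262,125:315],None,fx=4.2,fy=4.2,interpolation=cv2.INTER_CUBIC); cv2.imwrite('pics/b.png',b)
P=np.load('top0.npz')['P']
# pale blobs right of rest
hsv=cv2.cvtColor(im,cv2.COLOR_BGR2HSV)
sub=np.zeros(im.shape[:2],bool); sub[150:262,300:440]=1
m=sub&(P[...,2]>.008)&(P[...,2]<.09)
n,l,s,c=cv2.connectedComponentsWithStats(m.astype('uint8'))
for i in range(1,n):
    if s[i,4]>25:
        k=l==i; print(c[i].round(1),s[i].tolist(),im[k].mean(0).round(),P[k].mean(0).round(3),P[k].min(0).round(3),P[k].max(0).round(3))
```

```text
[304.8 159.3] [300, 150, 12, 21, 163] [50. 77. 75.] [ 0.715 -0.232  0.03 ] [ 0.67  -0.256  0.008] [ 0.76  -0.211  0.058]
[345.7 158. ] [342, 150, 8, 16, 85] [51. 68. 88.] [ 0.705 -0.389  0.058] [ 0.679 -0.406  0.014] [ 0.739 -0.373  0.071]
[373.2 155.6] [371, 150, 6, 13, 56] [ 85. 138. 171.] [ 0.724 -0.511  0.014] [ 0.696 -0.524  0.008] [ 0.749 -0.502  0.02 ]
[419.6 177.1] [409, 157, 31, 32, 312] [ 96. 115. 123.] [ 0.617 -0.671  0.05 ] [ 0.579 -0.742  0.008] [ 0.697 -0.648  0.09 ]
[384.2 184.7] [372, 174, 25, 23, 335] [121. 165. 179.] [ 0.599 -0.539  0.023] [ 0.555 -0.587  0.008] [ 0.644 -0.494  0.037]
[326.2 197.9] [322, 190, 9, 16, 118] [110. 141. 152.] [ 0.556 -0.306  0.022] [ 0.526 -0.323  0.009] [ 0.589 -0.29   0.034]
[390.  215.6] [381, 206, 19, 20, 292] [163. 187. 193.] [ 0.472 -0.542  0.039] [ 0.439 -0.578  0.008] [ 0.51  -0.507  0.051]
[355.1 224. ] [348, 211, 14, 26, 319] [134. 143. 146.] [ 0.447 -0.408  0.029] [ 0.4   -0.434  0.008] [ 0.498 -0.381  0.043]
[323.6 230.3] [312, 217, 24, 27, 311] [173.  92.  35.] [ 0.428 -0.285  0.029] [ 0.378 -0.328  0.01 ] [ 0.48  -0.242  0.041]
```

View pics/a.png

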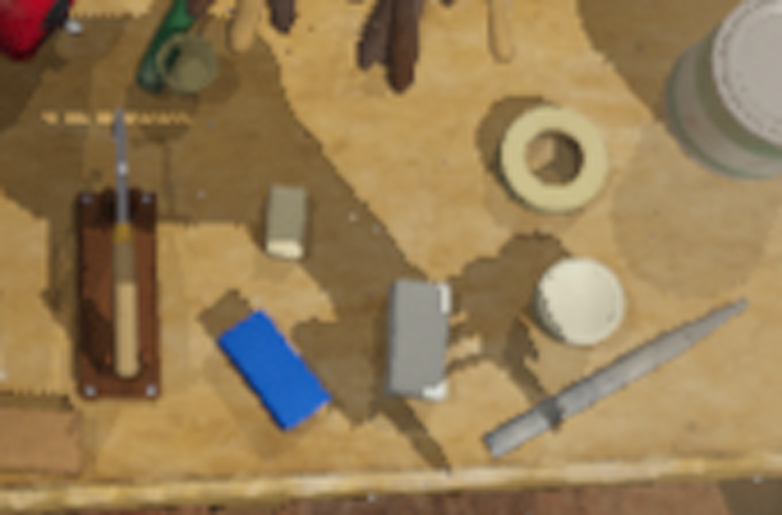

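View pics/b.png

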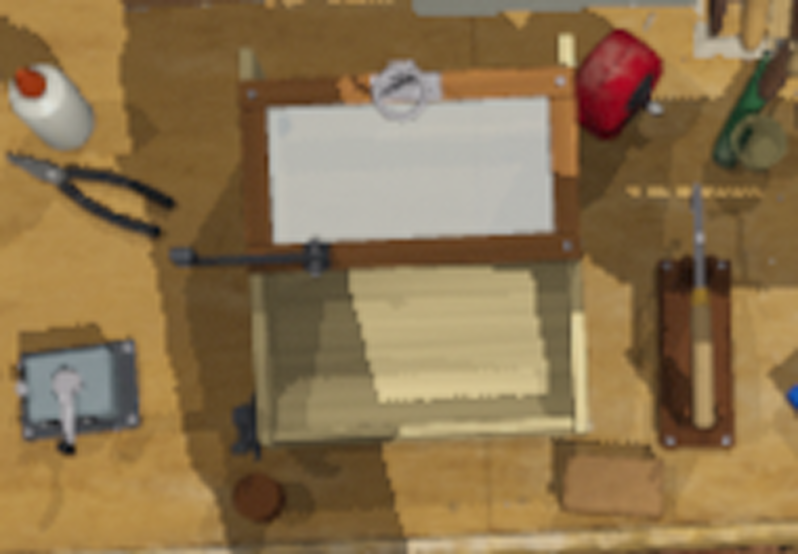

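Pictures show one wooden block (a: 286,222), the long white block (a: 418,338), ring (b: 400,90), latch tab (b: 182,257), counter post (b: 67,447), hook (b: 700,330). No other pale blocks on the right. Now for the numbers.

Run:
```python
from h import *
Z=np.load('top0.npz'); im,P=Z['im'],Z['P']; S=np.load('scene0.npz')
print('bench z', np.median(P[235:245,300:308,2]),np.median(P[240:250,340:350,2]),np.median(P[235:245,160:170,2]))
for nm,(r0,r1,c0,c1),h,zt in (('a',(186,210,318,336),.023,.014),('long',(206,240,344,366),.031,.018)):
    zm=P[r0:r1,c0:c1,2]; print(nm,'z95',np.percentile(zm,95).round(3))
    g=im[r0:r1,c0:c1].astype(int); m=(zm>np.percentile(zm,95)-.010)
    ys,xs=np.nonzero(m); rc=cv2.minAreaRect(np.c_[xs+c0,ys+r0].astype('f4')); 
    q=np.array([ray('top',*b,h)[:2] for b in cv2.boxPoints(rc)]); e=[q[1]-q[0],q[2]-q[1]]
    print(rc,q.mean(0).round(4),[(round(np.linalg.norm(x)+.0035,4),np.degrees(np.arctan2(x[1],x[0])).round(1)) for x in e])
B=lambda x,y:(125+(x+.5)/4.2-.5,130+(y+.5)/4.2-.5)
def pr(n,x,y,z):
    u,v=B(x,y); print(n,(round(u,1),round(v,1)),'ray',ray('top',u,v,z).round(4),'depth',P[int(round(v)),int(round(u))].round(3))
pr('fwallL out',262,440,.068);pr('fwallR out',587,430,.068)
pr('hatchFL',246,268,.125);pr('hatchFR',577,258,.125);pr('hatchBL',243,85,.17);pr('hatchBR',577,72,.17)
pr('ring',400,90,.22);pr('tab',182,257,.14);pr('piv',318,256,.14)
pr('hookhandleend',703,428,.092);pr('handlefront',703,302,.092);pr('rodend',697,190,.088)
pr('restBL',661,260,.01);pr('restBR',730,262,.01);pr('restFL',658,446,.01);pr('restFR',732,446,.01)
pr('post',67,448,.074);pr('axis',66,385,.055)
pr('cFL',28,437,.0);pr('cFR',138,430,.005);pr('cBR',130,345,.005);
im=S['im'];cv2.imwrite('pics/c.png',cv2.resize(im[160:310,105:285],None,fx=4,fy=4,interpolation=cv2.INTER_CUBIC))
```

```text
bench z -0.0006617263450093835 -0.0017531540972963722 -0.00016619219192193224
a z95 0.027
((326.5, 197.5), (15.0, 7.0), 90.0) [ 0.5574 -0.3074] [(np.float64(0.031), np.float64(-92.5)), (np.float64(0.0637), np.float64(175.3))]
long z95 0.034
((353.0, 223.5), (25.0, 16.0), 90.0) [ 0.4494 -0.3997] [(np.float64(0.0654), np.float64(-92.5)), (np.float64(0.1006), np.float64(174.4))]
fwallL out (187.0, 234.4) ray [0.4295 0.2319 0.068 ] depth [0.43  0.231 0.074]
fwallR out (264.4, 232.0) ray [ 0.426  -0.0573  0.068 ] depth [ 0.427 -0.056  0.06 ]
hatchFL (183.2, 193.4) ray [0.5736 0.2357 0.125 ] depth [0.576 0.237 0.122]
hatchFR (262.0, 191.0) ray [ 0.5701 -0.0546  0.125 ] depth [ 0.572 -0.055  0.117]
hatchBL (182.5, 149.9) ray [0.7269 0.2301 0.17  ] depth [0.729 0.233 0.163]
hatchBR (262.0, 146.8) ray [ 0.7261 -0.0613  0.17  ] depth [ 0.753 -0.063  0.091]
ring (219.9, 151.0) ray [0.6992 0.089  0.22  ] depth [0.716 0.093 0.17 ]
tab (168.0, 190.8) ray [0.5823 0.2886 0.14  ] depth [0.574 0.282 0.169]
piv (200.3, 190.6) ray [0.5781 0.1704 0.14  ] depth [0.575 0.171 0.145]
hookhandleend (292.0, 23
[... 219 characters left out ...]
169  0.078]
restBL (282.0, 191.5) ray [ 0.5918 -0.1352  0.01  ] depth [ 0.591 -0.135  0.007]
restBR (298.4, 192.0) ray [ 0.5871 -0.2002  0.01  ] depth [ 0.589 -0.199  0.003]
restFL (281.3, 235.8) ray [ 0.4162 -0.1228  0.01  ] depth [ 0.416 -0.122  0.004]
restFR (298.9, 235.8) ray [ 0.4132 -0.1909  0.01  ] depth [ 0.413 -0.191  0.008]
post (140.6, 236.3) ray [0.429  0.4035 0.074 ] depth [0.431 0.404 0.065]
axis (140.3, 221.3) ray [0.4888 0.4111 0.055 ] depth [0.491 0.414 0.048]
cFL (131.3, 233.7) ray [0.4509 0.4609 0.    ] depth [0.449 0.46  0.006]
cFR (157.5, 232.0) ray [0.4523 0.3576 0.005 ] depth [ 0.453  0.361 -0.002]
cBR (155.6, 211.8) ray [0.5328 0.3662 0.005 ] depth [0.532 0.364 0.005]
```

View pics/c.png

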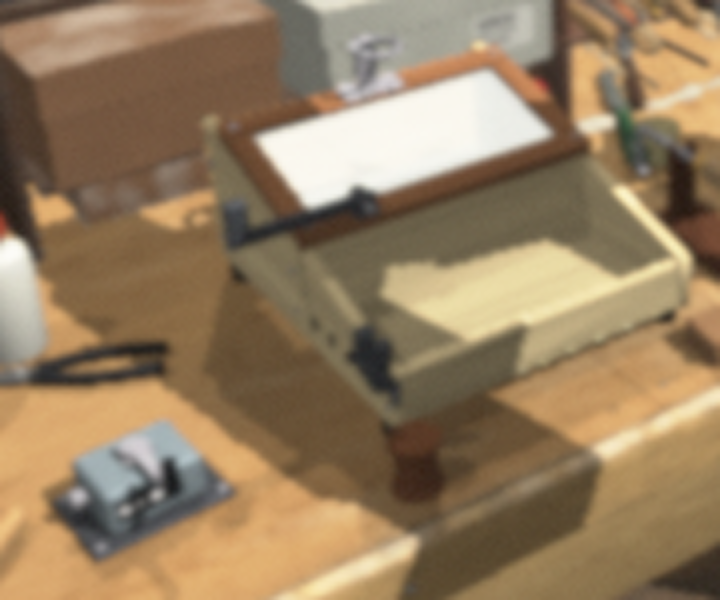

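Request:
servo_tool:
  targets:
    - [[0.025,0.018,-0.004],[0,0,-2.2],0.08]
    - [[0.026,0.019,-0.004],[0,0,-2.2],0.08]
    - [[0.026,0.019,-0.004],[0,0,-2.2],0.08]
    - [[0.026,0.019,-0.004],[0,0,-2.2],0.08]
    - [[0.026,0.019,-0.004],[0,0,-2.2],0.08]
    - [[0.026,0.019,-0.004],[0,0,-2.3],0.08]
    - [[0.026,0.019,-0.004],[0,0,-2.3],0.08]
    - [[0.026,0.019,-0.004],[0,0,-2.3],0.08]
    - [[0.026,0.018,-0.004],[0,0,-2.3],0.08]
    - [[0.026,0.018,-0.004],[0,0,-2.2],0.08]
    - [[0,0,0],[0,0,0],0.08]

```text
t: 1.2
eef_pos: [0.4481, -0.407, 0.1441]
ee_rot: [-3.14, 0.0, -0.085]
ft_force: [0.2, -0.6, 0.1]
gripper_width: 0.871
gripper_force: 0.0
```

Run:
```python
from h import *
def tri(a,b):
    A=[];y=[]
    for n,(u,v) in (('top',a),('scene',b)):
        p=vision.camera_params(n);M=p['world_to_cam'];K=np.array([[p['fx'],0,p['cx']],[0,p['fy'],p['cy']],[0,0,1]]);Q=K@M[:3]
        A+= [u*Q[2]-Q[0],v*Q[2]-Q[1]]
    A=np.array(A);x=np.linalg.lstsq(A[:,:3],-A[:,3],rcond=None)[0];return x.round(4),(A@np.r_[x,1]).round(2)
B=lambda x,y:(125+(x+.5)/4.2-.5,130+(y+.5)/4.2-.5)
C=lambda x,y:(105+(x+.5)/4-.5,160+(y+.5)/4-.5)
for n,b,c in (('ring',(400,92),(372,88)),('tab',(182,257),(234,222)),('piv',(318,252),(365,200)),('post',(67,447),(169,465)),('fwallR',(587,430),(688,265)),('fwallL',(262,440),(393,405)),('hFR',(577,258),(587,148)),('hFL',(246,268),(305,240)),('hBR',(577,72),(487,48)),('axis',(66,372),(133,445))):
    print(n,*tri(B(*b),C(*c)))
im,d=snap('scene'); cv2.imwrite('pics/s1.png',im[100:300,60:512]) 
print(status.observe()['qpos'].round(3))
# rest right view visibility: tri of blocks
```

```text
ring [0.7129 0.0911 0.1699] [-0.99 -0.63  1.31  0.26]
tab [0.578  0.2844 0.1554] [-0.36 -0.2   0.46  0.1 ]
piv [0.5818 0.1696 0.1352] [-0.63 -0.41  0.84  0.16]
post [0.4309 0.4056 0.0684] [ 0.21  0.12 -0.27 -0.06]
fwallR [ 0.4267 -0.0575  0.0618] [-0.04 -0.04  0.06  0.01]
fwallL [0.4315 0.2343 0.0428] [-0.79 -0.54  1.08  0.19]
hFR [ 0.5715 -0.0548  0.1185] [-0.06 -0.04  0.08  0.01]
hFL [0.5719 0.2329 0.1241] [-1.22 -0.76  1.6   0.33]
hBR [ 0.7317 -0.0574  0.1633] [ 1.75  1.2  -2.39 -0.37]
axis [0.5014 0.4123 0.0457] [-0.68 -0.38  0.86  0.2 ]
[-0.743  0.364  1.715  0.     1.064  0.912]
```

Request:
servo_tool:
  targets:
    - [[0.001,-0.002,-0.03],[0,0,0],0.08]
    - [[0,0,-0.035],[0,0,0],0.08]
    - [[0,0,-0.035],[0,0,0],0.08]
    - [[0,0,-0.025],[0,0,0],0.08]
    - [[0,0,-0.014],[0,0,0],0.08]
    - [[0,0,0],[0,0,0],0.08]
    - [[0,0,0],[0,0,0],0.03]
    - [[0,0,0],[0,0,0],0.03]
    - [[0,0,0],[0,0,0],0.03]
    - [[0,0,0],[0,0,0],0.03]
  grip_force: 20

```text
t: 2.25
eef_pos: [0.4475, -0.4119, 0.007]
ee_rot: [3.141, -0.001, -0.087]
ft_force: [0.3, 0.6, -0.7]
gripper_width: 0.543
gripper_force: 0.0
```

Request:
servo_tool:
  targets:
    - [[0,0,0],[0,0,0],0.03]
    - [[0,0,0],[0,0,0],0.03]
    - [[0,0,0],[0,0,0],0.03]

```text
t: 2.55
eef_pos: [0.447, -0.4114, 0.0061]
ee_rot: [3.142, -0.0, -0.087]
ft_force: [-0.2, 0.4, 0.9]
gripper_width: 0.332
gripper_force: 0.0
```

Run:
```python
from h import *
im,d=snap('top'); np.savez('top1.npz',im=im,d=d,P=pts('top',d)); cv2.imwrite('pics/d.png',cv2.resize(im[150:262,265:435],None,fx=4.6,fy=4.6,interpolation=cv2.INTER_CUBIC))
im,d=snap('scene'); np.savez('scene1.npz',im=im,d=d,P=pts('scene',d))
p=vision.camera_params('top')
q=p['world_to_cam']@np.array([.447,-.4114,.05,1]);print(q[:2]/q[2]*[p['fx'],p['fy']]+[p['cx'],p['cy']])
```

```text
[357.21280659 223.13375649]
```

View pics/d.png

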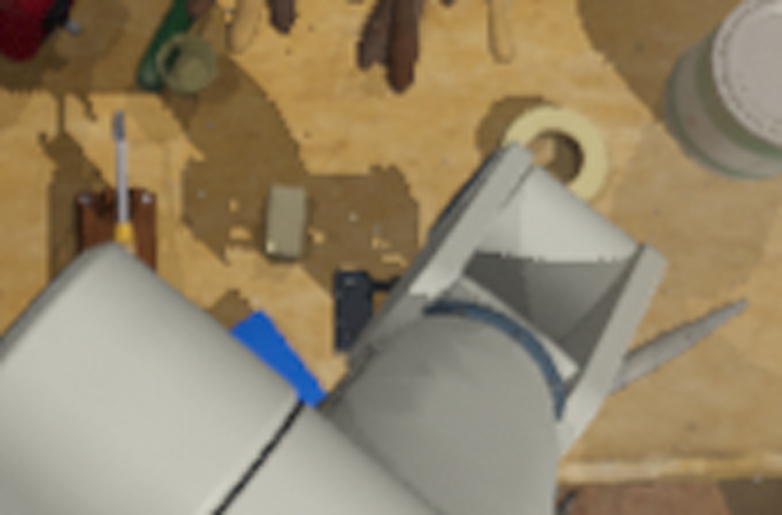

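The arm hides the spot, and the fingers closed on nothing. I'll lift and look.

Request:
servo_tool:
  targets:
    - [[0,0,0.03],[0,0,0],0.03]
    - [[0,0,0.04],[0,0,0],0.03]
    - [[0,0,0.04],[0,0,0],0.08]
    - [[-0.04,-0.03,0.02],[0,0,0],0.08]
    - [[-0.04,-0.03,0.02],[0,0,0],0.08]
    - [[-0.04,-0.03,0.02],[0,0,0],0.08]
    - [[-0.04,-0.03,0],[0,0,0],0.08]
    - [[0,0,0],[0,0,0],0.08]

```text
t: 3.45
eef_pos: [0.2914, -0.5283, 0.1726]
ee_rot: [3.139, 0.0, -0.091]
ft_force: [-0.4, 0.5, 0.1]
gripper_width: 0.828
gripper_force: 0.0
```

Run:
```python
from h import *
im,d=snap('top'); np.savez('top1.npz',im=im,d=d,P=pts('top',d)); cv2.imwrite('pics/e.png',cv2.resize(im[150:262,265:435],None,fx=4.6,fy=4.6,interpolation=cv2.INTER_CUBIC))
im,d=snap('scene'); np.savez('scene1.npz',im=im,d=d,P=pts('scene',d))
```

```text
(no output)
```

View pics/e.png

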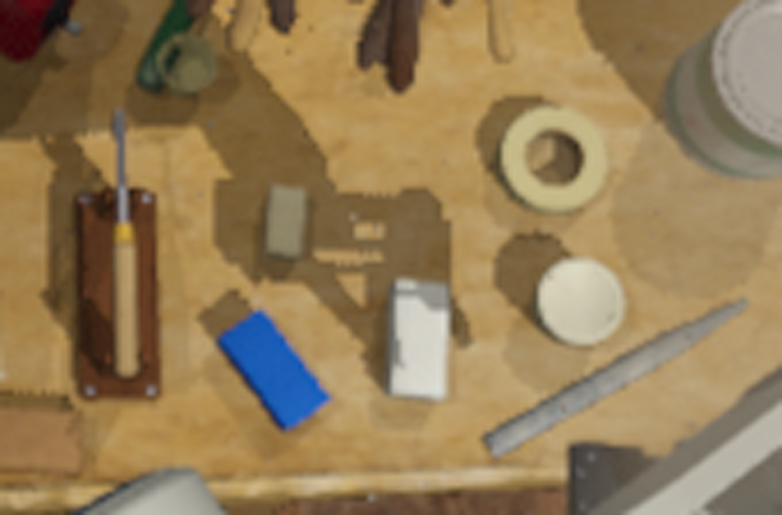

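Run:
```python
from h import *
for f in('top0.npz','top1.npz'):
    Z=np.load(f); P=Z['P']; 
    print(f); print((P[206:242:3,344:368,2]*1000).round().astype(int))
Z=np.load('top1.npz');im,P=Z['im'],Z['P'];m=np.zeros(im.shape[:2],'u1');s=np.s_[206:242,345:368]
g=cv2.cvtColor(im,cv2.COLOR_BGR2HSV); m[s]=((P[...,2]>.008))[s]
ys,xs=np.nonzero(m);rc=cv2.minAreaRect(np.c_[xs,ys].astype('f4'));print(rc)
S=np.load('scene1.npz');p=vision.camera_params('scene');q=p['world_to_cam']@np.array([.447,-.409,.03,1]);uv=(q[:2]/q[2]*[p['fx'],p['fy']]+[p['cx'],p['cy']]);print(uv)
u,v=uv.astype(int);a=S['im'][max(v-40,0):v+40,max(u-50,0):u+50]
cv2.imwrite('pics/f.png',cv2.resize(a,None,fx=6,fy=6,interpolation=cv2.INTER_CUBIC))
```

```text
top0.npz
[[   8   -3   -2    2   -1    3   -4    0   -6   -6   -2    1   -4   -2
    -5    0    2   -4   -3    3   -1    4    2   -6]
 [  -1   -1   -3   -5   -4   -5    4   -3    1   -1    0    1    0   -8
     0    2    1    0   -1    3    0    5    1    6]
 [   0  -14   -7   -3   -4   -6   19   38   30   26   27   29   31   33
    33   30   27   33   -2   -2    0    0   -7   -5]
 [  -4   -2    5    9   -1    6   35   28   27   37   30   31   31   35
    24   31   29   31    6   -6   -7    3   -4   -7]
 [  -1   -4   -2   -3    3    8   27   36   33   33   34   29   39   27
    31   29   27   31   -5   -4   -2   -2    2   -1]
 [   2    3   -3   -5    0   15   27   28   27   32   33   24   32 1623
    28   31   32   34   -5    5    4   -2    0   -8]
 [   1    0    7    9   -1    6   27   27   30   36   34   34   37   26
    27   37   25   28    4    1    2    1   -2   -4]
 [   1    2    0    2    3    9   31   25   33   31   25   28   26   27
    28   31   21   26   -4    3   -1    0    1   -6]
 [  -2    1   -6   -8   -6   16   30   28   30   34   27   29   27   39
    38   29   29   
[... 1349 characters left out ...]
6   32   32   33
    30   33   29   34   -1   -7   -1   -3   -3   -1]
 [  -2   -5    5 1623   -1   18   31   37   30   24   24   30   27   31
    31   30   25   30    0    1   -7   -1    1   -3]
 [   0    4    2    1    3   23   33   27   29   34 1623   32   25   30
    29   31   30   22   -2    1    2    4    1   -3]
 [  -5   -2    0   -6    0   -2   -1    7    5   16   18   20   19   23
    25   34   31   29   -4    1    0   -3   -3    5]
 [   2   -3    0   -7   -8    3   -2    2    3    3   -1    5    4    7
     1   -3   -2    8   -3    0   -3    7    2   -1]]
((355.21966552734375, 222.0722198486328), (16.11806297302246, 30.183353424072266), 8.746162414550781)
[340.47452431 202.96671068]
```

View pics/f.png

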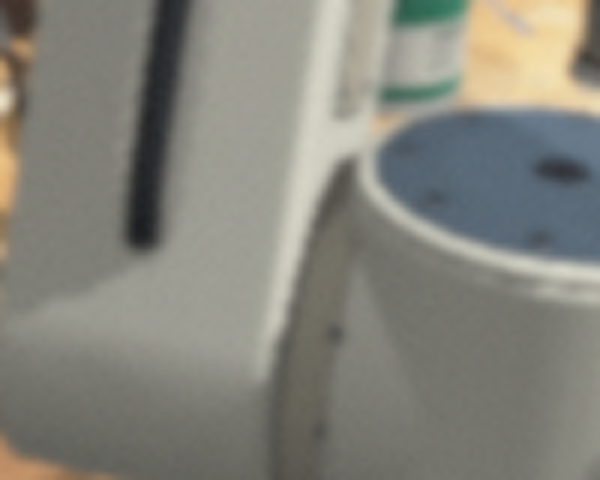

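The block is unmoved at (0.449,-0.409), 31 mm high. I'll try the grasp again, watching the closing this time.

Request:
servo_tool:
  targets:
    - [[0.0315,0.024,-0.01],[0,0,0],0.08]
    - [[0.0315,0.024,-0.015],[0,0,0],0.08]
    - [[0.0315,0.024,-0.015],[0,0,0],0.08]
    - [[0.0315,0.024,-0.015],[0,0,0],0.08]
    - [[0.0315,0.024,-0.015],[0,0,0],0.08]
    - [[0,0,-0.035],[0,0,0],0.08]
    - [[0,0,-0.035],[0,0,0],0.08]
    - [[0,0,-0.02],[0,0,0],0.08]
    - [[0,0,-0.009],[0,0,0],0.08]
    - [[0,0,0],[0,0,0],0.08]

```text
t: 4.55
eef_pos: [0.4531, -0.4033, 0.0014]
ee_rot: [-3.14, 0.002, -0.086]
ft_force: [0.9, 0.6, 0.5]
gripper_width: 0.87
gripper_force: 0.0
```

Request:
servo_tool:
  targets:
    - [[0,0,0],[0,0,0],0.03]
    - [[0,0,0],[0,0,0],0.03]
    - [[0,0,0],[0,0,0],0.03]
    - [[0,0,0],[0,0,0],0.03]
    - [[0,0,0],[0,0,0],0.03]
    - [[0,0,0],[0,0,0],0.03]
  grip_force: 30

```text
t: 5.15
eef_pos: [0.4531, -0.4051, 0.0029]
ee_rot: [3.141, -0.0, -0.087]
ft_force: [0.3, 0.2, -0.3]
gripper_width: 0.373
gripper_force: 0.0
```

Request:
servo_tool:
  targets:
    - [[0,0,0],[0,0,0],0.0]
    - [[0,0,0],[0,0,0],0.0]
    - [[0,0,0],[0,0,0],0.0]
    - [[0,0,0],[0,0,0],0.0]
  grip_force: 30

```text
t: 5.55
eef_pos: [0.453, -0.4049, 0.0026]
ee_rot: [-3.142, 0.0, -0.087]
ft_force: [0.1, -0.3, -0.6]
gripper_width: 0.024
gripper_force: 0.0
```

Run:
```python
from h import *
im,d=snap('top');P=pts('top',d);np.savez('top2.npz',im=im,d=d,P=P)
p=vision.camera_params('top')
def pj(x):
    q=p['world_to_cam']@np.r_[x,1];return (q[:2]/q[2]*[p['fx'],p['fy']]+[p['cx'],p['cy']]).round(1)
Z=np.load('top1.npz')
print('lift TCP', pj([.2914,-.5283,.1726]), pj([.2914,-.5283,.26]),'now',pj(status.observe()['eef_pos']))
i0=Z['im'][170:384,250:512];i1=im[170:384,250:512]
cv2.imwrite('pics/g.png',cv2.resize(np.hstack([i0,i1]),(800,327),interpolation=cv2.INTER_CUBIC))
# depth points of non-bench near the wrist now
for v in range(205,250,4): print(v,[tuple((P[v,u]*1000).round().astype(int)) for u in range(336,362,5)])
```

```text
lift TCP [403.6 261. ] [412.6 259.2] now [352.7 223.6]
205 [(np.int64(530), np.int64(-346), np.int64(0)), (np.int64(529), np.int64(-366), np.int64(3)), (np.int64(529), np.int64(-387), np.int64(-3)), (np.int64(527), np.int64(-405), np.int64(2)), (np.int64(422), np.int64(-294), np.int64(546)), (np.int64(424), np.int64(-310), np.int64(536))]
209 [(np.int64(484), np.int64(-314), np.int64(164)), (np.int64(483), np.int64(-332), np.int64(164)), (np.int64(512), np.int64(-384), np.int64(2)), (np.int64(421), np.int64(-291), np.int64(500)), (np.int64(411), np.int64(-292), np.int64(552)), (np.int64(413), np.int64(-309), np.int64(536))]
213 [(np.int64(469), np.int64(-312), np.int64(168)), (np.int64(468), np.int64(-330), np.int64(167)), (np.int64(496), np.int64(-383), np.int64(1)), (np.int64(401), np.int64(-278), np.int64(551)), (np.int64(400), np.int64(-291), np.int64(553)), (np.int64(401), np.int64(-307), np.int64(541))]
217 [(np.int64(456), np.int64(-312), np.int64(160)), (np.int64(455), np.int64(-329), np.int64(162)), (np.int64(392), np.int64(-265), np.int64(547)), (np.int64(390), np.int64(-27
[... 1759 characters left out ...]
), np.int64(727)), (np.int64(311), np.int64(-246), np.int64(717)), (np.int64(312), np.int64(-261), np.int64(700))]
245 [(np.int64(294), np.int64(-184), np.int64(814)), (np.int64(296), np.int64(-197), np.int64(798)), (np.int64(299), np.int64(-216), np.int64(754)), (np.int64(300), np.int64(-228), np.int64(744)), (np.int64(300), np.int64(-241), np.int64(732)), (np.int64(301), np.int64(-256), np.int64(717))]
249 [(np.int64(286), np.int64(-181), np.int64(824)), (np.int64(286), np.int64(-192), np.int64(817)), (np.int64(287), np.int64(-206), np.int64(798)), (np.int64(290), np.int64(-223), np.int64(762)), (np.int64(291), np.int64(-238), np.int64(745)), (np.int64(292), np.int64(-251), np.int64(732))]
```

View pics/g.png

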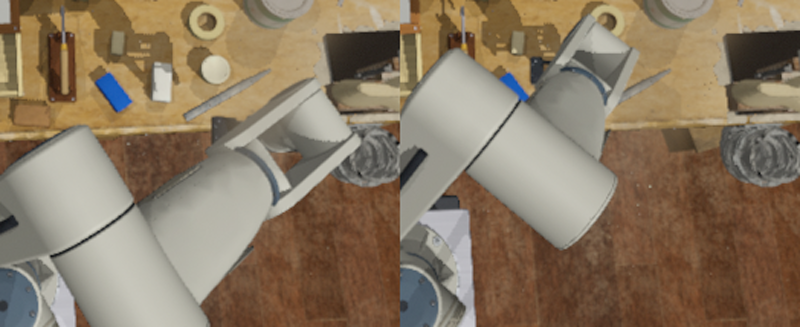

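The gripper is where it should be, yet it reports fully closed. I'll lift straight up, move aside with the fingers shut, and look.

Request:
servo_tool:
  targets:
    - [[0,0,0.03],[0,0,0],0.0]
    - [[0,0,0.04],[0,0,0],0.0]
    - [[0,0,0.04],[0,0,0],0.0]
    - [[-0.03,-0.03,0.03],[0,0,0],0.0]
    - [[-0.03,-0.03,0.03],[0,0,0],0.0]
    - [[-0.03,-0.03,0],[0,0,0],0.0]
    - [[-0.03,-0.03,0],[0,0,0],0.0]
    - [[-0.03,-0.03,0],[0,0,0],0.0]
    - [[0,0,0],[0,0,0],0.0]

```text
t: 6.5
eef_pos: [0.3019, -0.5558, 0.1705]
ee_rot: [3.14, 0.001, -0.091]
ft_force: [0.2, 0.9, 0.4]
gripper_width: 0.008
gripper_force: 0.0
```

Run:
```python
from h import *
im,d=snap('top');i2,d2=snap('scene');P=pts('top',d)
print((P[206:242:4,336:372,2]*1000).round().astype(int)); print(status.observe()['gripper_width'],status.observe()['eef_pos'])
a=cv2.resize(im[170:300,300:460],(480,390));b=cv2.resize(i2[60:220,390:512],(297,390))
cv2.imwrite('pics/h.png',np.hstack([a,b]))
```

```text
[[  -5   -3    2    1   -3    3   -5 1623   -5   -4    1   -2   -8   -1
    -1    3    5   -2    1  -10    5   -4    2   -8   -5    1   -3   -1
     1    0    1    4   -1    0    3   -4]
 [   8    0   -3    3    0 1623   -5   -1   -5    4   -3   -6   -3   -6
    -5    3   -3   -7   -4   -2   -3    1   -2    0   -5    0    1   -1
    -5    0    4    5    1   -4    3    3]
 [  -3    2   -4   -6   -4   -3   -3   -2   -1   -2   -5    0    0    6
    26   29   36   34   30   24   31   30   23   30   31   29   -1    2
   -10   -2    2    3   -7    3    1    3]
 [  -4 1623    5    0   -2   -2    7   -4   -9   -6   -3    1   -5   16
    27   27   26   28   28   26   35   38   27   23   30   39   -5    1
    -7   -3    1   -2   -5   -4    0   -3]
 [  -5    1   -5   -4    9    0    2    6    4    1  -14    2    1   14
    27   31   35   28   34   29   40   27   32   29   31   31   -4   -3
     0   -3    1   -5    3    0   -4    1]
 [   4   -1    2    3    0   -1   -3   -5    4    3   -6    3    3   15
    36   30   29   29   30   29   30   36   29   26   31   29   -4   -5
    -3   -2   -2    0   -2   -2    7   -2]
 [   2   -6    1   -6   -5    1   -2   -6   -2    6   -2   -5    1   16
    38   33   36   34   22   32   28   25   34   27   27   27    7   -1
    -2   -1    0   -2    1    0   -3   -8]
 [   1    4    1    7   -2    2    3   -1   -1    6   -1    3   -1   27
    31   32   28   33   28   33   32   32   31   27   24   28   -7   -5
    -7   -4    2   -3   -2    4    2   -2]
 [  -5    3   -2   -5    0    5    1   -7    5   -7   -1    1   -2    4
    -8   -5   -4    0    3    1    5   -3    3    2   -4   -2   -5    0
    -4    8   -1   -2    0    4    1    2]]
0.003728998902888717 [ 0.3046941  -0.55284399  0.17019505]
```

View pics/h.png

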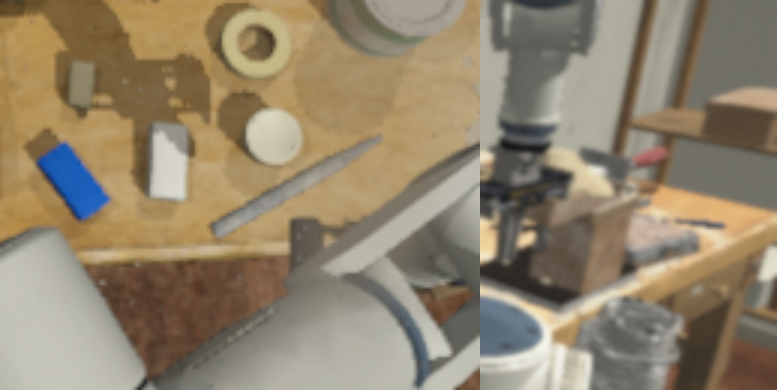

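The block hasn't moved at all, so the fingers went through where the camera shows it. A gentle touch from above, fingers shut, will show whether it is solid.

Request:
servo_tool:
  targets:
    - [[0.028,0.028,-0.02],[0,0,0],0.0]
    - [[0.029,0.029,-0.02],[0,0,0],0.0]
    - [[0.029,0.029,-0.02],[0,0,0],0.0]
    - [[0.029,0.029,-0.02],[0,0,0],0.0]
    - [[0.029,0.029,-0.02],[0,0,0],0.0]
    - [[0,0,-0.02],[0,0,0],0.0]
    - [[0,0,-0.01],[0,0,0],0.0]
    - [[0,0,0],[0,0,0],0.0]

```text
t: 7.4
eef_pos: [0.4489, -0.4071, 0.0391]
ee_rot: [-3.14, 0.002, -0.086]
ft_force: [0.8, 0.4, -0.4]
gripper_width: 0.008
gripper_force: 0.0
```

Request:
servo_tool:
  targets:
    - [[0,0,-0.004],[0,0,0],0.0]
    - [[0,0,-0.004],[0,0,0],0.0]
    - [[0,0,-0.004],[0,0,0],0.0]
    - [[0,0,0],[0,0,0],0.0]

```text
t: 7.8
eef_pos: [0.4489, -0.4089, 0.0282]
ee_rot: [-3.141, 0.0, -0.088]
ft_force: [-0.3, -0.1, 0.8]
gripper_width: 0.003
gripper_force: 0.0
```

Request:
servo_tool:
  targets:
    - [[0,0,-0.004],[0,0,0],0.0]
    - [[0,0,-0.004],[0,0,0],0.0]
    - [[0,0,-0.004],[0,0,0],0.0]
    - [[0,0,0],[0,0,0],0.0]

```text
t: 8.2
eef_pos: [0.4489, -0.4084, 0.0157]
ee_rot: [-3.141, 0.001, -0.087]
ft_force: [-0.4, -0.3, 1.2]
gripper_width: 0.006
gripper_force: 0.0
```

There is no contact inside the white block's volume. I'll try the wooden block at (0.557,-0.307), to tell a ghost from a systematic offset.

Request:
servo_tool:
  targets:
    - [[0,0,0.04],[0,0,0],0.06]
    - [[0,0,0.045],[0,0,0],0.06]
    - [[0.036,0.034,0],[0,0,0],0.06]
    - [[0.036,0.034,0],[0,0,0],0.06]
    - [[0.036,0.033,0],[0,0,0],0.06]
    - [[0,0,-0.03],[0,0,0],0.06]
    - [[0,0,-0.03],[0,0,0],0.06]
    - [[0,0,-0.02],[0,0,0],0.06]
    - [[0,0,-0.012],[0,0,0],0.06]
    - [[0,0,-0.004],[0,0,0],0.06]
    - [[0,0,0],[0,0,0],0.06]

```text
t: 9.3
eef_pos: [0.5573, -0.3078, 0.0054]
ee_rot: [-3.142, 0.0, -0.087]
ft_force: [0.1, 0.2, 1.0]
gripper_width: 0.656
gripper_force: 0.0
```

Request:
servo_tool:
  targets:
    - [[0,0,0],[0,0,0],0.01]
    - [[0,0,0],[0,0,0],0.01]
    - [[0,0,0],[0,0,0],0.01]
    - [[0,0,0],[0,0,0],0.01]
    - [[0,0,0],[0,0,0],0.01]
    - [[0,0,0],[0,0,0],0.01]
  grip_force: 20

```text
t: 9.9
eef_pos: [0.5573, -0.3077, 0.0056]
ee_rot: [3.142, -0.0, -0.087]
ft_force: [0.1, -0.4, 0.0]
gripper_width: 0.156
gripper_force: 0.0
```

Run:
```python
from h import *
s=status.observe(); print({k:np.round(v,3) for k,v in s.items()})
im,d=snap('top');i2,d2=snap('scene');P2=pts('scene',d2)
p=vision.camera_params('scene');q=p['world_to_cam']@np.array([.557,-.307,.01,1]);print(q[:2]/q[2]*[p['fx'],p['fy']]+[p['cx'],p['cy']],q[2])
a=cv2.resize(im[140:270,260:420],(480,390));b=cv2.resize(i2[130:240,210:340],(461,390),interpolation=cv2.INTER_CUBIC)[:, :320]
cv2.imwrite('pics/i.png',np.hstack([a,b]))
```

```text
{'t': np.float64(9.9), 'qpos': array([-0.507,  0.577,  1.731,  0.   ,  0.833,  1.151]), 'joint_velocities': array([ 0.   ,  0.001,  0.002, -0.   , -0.003,  0.   ]), 'joint_efforts': array([-1.0000e-02, -6.6575e+01, -2.5608e+01,  3.3000e-02, -6.4000e-02,
        0.0000e+00]), 'eef_pos': array([ 0.557, -0.308,  0.006]), 'ee_rot': array([ 3.142, -0.   , -0.087]), 'ft_force': array([ 0.085, -0.363,  0.028]), 'moment': array([ 0.034,  0.108, -0.026]), 'gripper_force': np.float64(0.0), 'gripper_width': np.float64(0.156)}
[303.13861343 204.44714231] 1.5149289905317798
```

View pics/i.png

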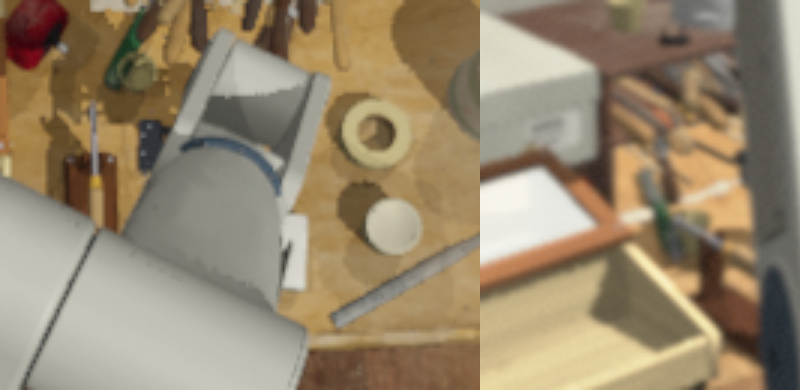

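Run:
```python
from h import *
p=vision.camera_params('scene')
Z=np.load('scene0.npz');P=Z['P']
for dz in (0,.02,.05,.088,.12,.16):
    q=p['world_to_cam']@np.array([.1868,-.5959,.1843+dz,1]);u,v=(q[:2]/q[2]*[p['fx'],p['fy']]+[p['cx'],p['cy']]);print(dz,round(u),round(v))
k=np.linalg.norm(P[...,:2]-[.187,-.596],axis=-1)<.11
k&=(P[...,2]>.03)&(P[...,2]<.6)
z=P[k][:,2]; print(np.histogram(z,bins=np.arange(.03,.5,.02)))
v,u=np.nonzero(k)
for lo in np.arange(.09,.4,.02):
    s=k&(P[...,2]>lo)&(P[...,2]<lo+.02)
    if s.sum()>3: print(round(lo,2),s.sum(),P[s].min(0).round(3),P[s].max(0).round(3))
```

```text
0 434 177
0.02 435 172
0.05 437 164
0.088 439 154
0.12 441 146
0.16 443 134
(array([  0,   0,   0,   0,   0,   0,   0,   0,   0,  39,  61,  53,  39,
        55, 169, 248,  96, 104, 165, 135, 165, 167, 167]), array([0.03, 0.05, 0.07, 0.09, 0.11, 0.13, 0.15, 0.17, 0.19, 0.21, 0.23,
       0.25, 0.27, 0.29, 0.31, 0.33, 0.35, 0.37, 0.39, 0.41, 0.43, 0.45,
       0.47, 0.49]))
0.21 39 [ 0.163 -0.659  0.216] [ 0.204 -0.533  0.23 ]
0.23 61 [ 0.16  -0.648  0.23 ] [ 0.207 -0.529  0.25 ]
0.25 53 [ 0.158 -0.649  0.25 ] [ 0.203 -0.528  0.27 ]
0.27 39 [ 0.158 -0.552  0.271] [ 0.178 -0.526  0.29 ]
0.29 55 [ 0.134 -0.651  0.29 ] [ 0.191 -0.503  0.31 ]
0.31 169 [ 0.131 -0.687  0.31 ] [ 0.191 -0.499  0.33 ]
0.33 248 [ 0.13  -0.692  0.33 ] [ 0.199 -0.493  0.35 ]
0.35 96 [ 0.155 -0.617  0.35 ] [ 0.195 -0.548  0.37 ]
0.37 104 [ 0.148 -0.61   0.37 ] [ 0.205 -0.546  0.39 ]
0.39 165 [ 0.148 -0.621  0.39 ] [ 0.225 -0.547  0.41 ]
```

The depth data from the start picture show the fingertips at z≈0.216 while the pose read 0.184. So the real tip stands about 31 mm above the reported TCP, and I was closing above the blocks. I'll correct for that: open and go about 29 mm lower here.

Request:
servo_tool:
  targets:
    - [[0,0,0],[0,0,0],0.06]
    - [[0,0,0],[0,0,0],0.06]
    - [[0,0,0],[0,0,0],0.06]
    - [[0,0,0],[0,0,0],0.06]
    - [[0,0,0],[0,0,0],0.06]
    - [[0,0,-0.008],[0,0,0],0.06]
    - [[0,0,-0.008],[0,0,0],0.06]
    - [[0,0,-0.007],[0,0,0],0.06]
    - [[0,0,-0.004],[0,0,0],0.06]
    - [[0,0,0],[0,0,0],0.06]

```text
t: 11.0
eef_pos: [0.5567, -0.3073, -0.0226]
ee_rot: [-3.141, 0.001, -0.087]
ft_force: [0.2, -0.4, 0.9]
gripper_width: 0.649
gripper_force: 0.0
```

Request:
servo_tool:
  targets:
    - [[0,0,0],[0,0,0],0.01]
    - [[0,0,0],[0,0,0],0.01]
    - [[0,0,0],[0,0,0],0.01]
    - [[0,0,0],[0,0,0],0.01]
    - [[0,0,0],[0,0,0],0.01]
  grip_force: 20

```text
t: 11.5
eef_pos: [0.5575, -0.3078, -0.0213]
ee_rot: [3.141, -0.0, -0.087]
ft_force: [-0.3, -0.4, 1.2]
gripper_width: 0.331
gripper_force: 19.8
```

Gripped at 30.4 mm, as it should be. I'll lift it and carry it to the box.

Request:
servo_tool:
  targets:
    - [[0,0,0.03],[0,0,0],0.01]
    - [[0,0,0.045],[0,0,0],0.01]
    - [[0,0,0.045],[0,0,0],0.01]
    - [[-0.01,0.03,0.035],[0,0,0.5],0.01]
    - [[-0.012,0.045,0],[0,0,0.5],0.01]
    - [[-0.012,0.045,0],[0,0,0.5],0.01]
    - [[-0.012,0.045,0],[0,0,0.5],0.01]
    - [[-0.012,0.045,0],[0,0,0.5],0.01]
    - [[-0.004,0.045,0],[0,0,0.5],0.01]
    - [[0,0.045,0],[0,0,0.5],0.01]
    - [[0,0.045,0],[0,0,0],0.01]
    - [[0,0.045,0],[0,0,0],0.01]

```text
t: 12.7
eef_pos: [0.495, 0.0841, 0.1337]
ee_rot: [-3.141, -0.001, -0.026]
ft_force: [1.6, 0.7, -0.3]
gripper_width: 0.326
gripper_force: 19.8
```

Request:
servo_tool:
  targets:
    - [[0,0.045,0],[0,0,0],0.01]
    - [[0,0,0],[0,0,0],0.01]
    - [[0,0,0],[0,0,0],0.01]

```text
t: 13.0
eef_pos: [0.495, 0.1281, 0.1334]
ee_rot: [3.141, 0.0, -0.023]
ft_force: [-0.7, -0.8, -0.7]
gripper_width: 0.327
gripper_force: 19.8
```

Request:
servo_tool:
  targets:
    - [[0,0,-0.03],[0,0,0],0.01]
    - [[0,0,-0.04],[0,0,0],0.01]
    - [[0,0,-0.03],[0,0,0],0.01]
    - [[0,0,-0.014],[0,0,0],0.01]
    - [[0,0,-0.004],[0,0,0],0.01]
    - [[0,0,0],[0,0,0],0.01]

```text
t: 13.6
eef_pos: [0.4952, 0.1262, 0.0152]
ee_rot: [3.141, 0.001, -0.027]
ft_force: [-0.1, 0.9, -0.2]
gripper_width: 0.327
gripper_force: 19.8
```

Request:
servo_tool:
  targets:
    - [[0,0,-0.002],[0,0,0],0.01]
    - [[0,0,-0.002],[0,0,0],0.01]
    - [[0,0,0],[0,0,0],0.01]

```text
t: 13.9
eef_pos: [0.4957, 0.1273, 0.0119]
ee_rot: [-3.141, -0.001, -0.026]
ft_force: [0.3, -0.5, 0.3]
gripper_width: 0.325
gripper_force: 19.8
```

Request:
servo_tool:
  targets:
    - [[0,0,-0.002],[0,0,0],0.01]
    - [[0,0,0],[0,0,0],0.01]
    - [[0,0,0],[0,0,0],0.05]
    - [[0,0,0],[0,0,0],0.05]
    - [[0,0,0],[0,0,0],0.05]

```text
t: 14.4
eef_pos: [0.4953, 0.1274, 0.0094]
ee_rot: [3.142, -0.0, -0.026]
ft_force: [-0.1, 0.6, 0.3]
gripper_width: 0.542
gripper_force: 0.0
```

Request:
servo_tool:
  targets:
    - [[0,0,0.03],[0,0,0],0.05]
    - [[0,0,0.045],[0,0,0],0.05]
    - [[0,0,0.045],[0,0,0],0.07]
    - [[0,-0.045,0],[0,0,-0.5],0.08]
    - [[0,-0.045,0],[0,0,-0.5],0.08]
    - [[0,-0.045,0],[0,0,-0.5],0.08]
    - [[0,-0.045,0],[0,0,-0.5],0.08]
    - [[0,-0.045,0],[0,0,-0.5],0.08]
    - [[-0.01,-0.045,0],[0,0,-0.5],0.08]
    - [[-0.012,-0.045,0],[0,0,-0.5],0.08]
    - [[-0.012,-0.045,0],[0,0,0],0.08]
    - [[-0.012,-0.045,0],[0,0,0],0.08]

```text
t: 15.6
eef_pos: [0.4485, -0.2794, 0.1294]
ee_rot: [-3.142, 0.0, -0.087]
ft_force: [0.1, -0.3, -0.3]
gripper_width: 0.87
gripper_force: 0.0
```

Request:
servo_tool:
  targets:
    - [[0,-0.045,0],[0,0,0],0.08]
    - [[0,-0.045,0],[0,0,0],0.08]
    - [[0,-0.041,0],[0,0,0],0.08]
    - [[0,0,0],[0,0,0],0.08]

```text
t: 16.0
eef_pos: [0.4492, -0.4133, 0.1293]
ee_rot: [3.14, -0.001, -0.09]
ft_force: [0.2, -0.0, 0.0]
gripper_width: 0.867
gripper_force: 0.0
```

Run:
```python
from h import *
im,d=snap('top');P=pts('top',d)
i2,d2=snap('scene'); np.savez('s3.npz',ti=im,tP=P,si=i2,sP=pts('scene',d2))
s=P[165:235,190:262];k=(s[...,2]>.045)&(s[...,2]<.07)&(s[...,0]>.45)&(s[...,0]<.55)&(s[...,1]>.06)&(s[...,1]<.2)
q=s[k];print(len(q),q.mean(0).round(3),q.min(0).round(3),q.max(0).round(3))
print((P[198:244:5,340:370,2]*1000).round().astype(int))
print(status.observe()['eef_pos'])
```

```text
122 [0.493 0.129 0.053] [0.463 0.115 0.045] [0.521 0.144 0.062]
[[  -4   -4   -3   -1   -1    0    3   -3    0   -5   -4    3   -4   -1
    -2   -1   -3    3   -7   -5   -1   -6   -8   -3  531  569  602  622
   618  619]
 [  -1   -2    3   -4  292  292  291  289  289  291  290  293  287  283
   271  267  272  276  271   -5  532  571  607  632  635  634  629  631
   634  630]
 [   3   -5   -8    7  288  288  290  292  287  290  288  290  291  288
   265  270  534  570  607  639  645  640  640  642  637  639  636  637
   635  387]
 [   3   -2    2   -2  286  287  286  287  284  292  289  288  294  572
   607  642  648  646  649  648  648  648  644  648  647  640  637  637
   636  638]
 [  -3    5    8   -4  285 1623  290  289  291  572  612  642  647  643
   644  647  646  650  647  649  648  633  635  634  636  640  641  640
   641  644]
 [  -2    1    0   -1   -2  572  608  635  636  642  643  644  644  647
   644  646  647  650  651  655  652  657  655  659  658  659  661  663
   664  663]
 [   4    0  612  622  624  626  627  654  662  669  673  676  677  678
   682  681  681  678  683  678  678  684  677  681  680  679  678  678
   676  672]
 [  -1    0  676  685  690  693  697  697  696  698  698  699  699  702
   701  699  699  698  699  701  695  698  698  694  694  692  693  688
   686  685]
 [ 712  709  713  715  712  719  716  718  716  718  719  718  716  716
   717  716  715  714  714  711  709  711  707  704  706  708  705  700
   700  700]
 [ 728  731  732  733  734  733  731  731  731  731  732  732  730  728
   728  729  724  726  725  724  722  720  720  720  715  716  714  712
   712  709]]
[ 0.44872221 -0.40875646  0.12876723]
```

Block a lies in the box at (0.493, 0.129), top at about 55 mm, as expected. Next, the long block.

Request:
servo_tool:
  targets:
    - [[0,0,-0.03],[0,0,0],0.08]
    - [[0,0,-0.045],[0,0,0],0.08]
    - [[0,0,-0.04],[0,0,0],0.08]
    - [[0,0,-0.02],[0,0,0],0.08]
    - [[0,0,-0.012],[0,0,0],0.08]
    - [[0,0,0],[0,0,0],0.08]

```text
t: 16.7
eef_pos: [0.4487, -0.4068, -0.0187]
ee_rot: [-3.14, 0.002, -0.086]
ft_force: [-0.1, -1.0, 1.4]
gripper_width: 0.871
gripper_force: 0.0
```

Request:
servo_tool:
  targets:
    - [[0,0,0],[0,0,0],0.02]
    - [[0,0,0],[0,0,0],0.02]
    - [[0,0,0],[0,0,0],0.02]
    - [[0,0,0],[0,0,0],0.02]
    - [[0,0,0],[0,0,0],0.02]
  grip_force: 25

```text
t: 17.2
eef_pos: [0.4499, -0.4094, -0.0167]
ee_rot: [3.141, -0.001, -0.087]
ft_force: [-0.5, -0.6, 6.5]
gripper_width: 0.517
gripper_force: 25.0
```

Request:
servo_tool:
  targets:
    - [[0,0,0.03],[0,0,0],0.02]
    - [[0,0,0.045],[0,0,0],0.02]
    - [[0,0,0.045],[0,0,0],0.02]
    - [[0,0.03,0.035],[0,0,0.5],0.02]
    - [[0.009,0.045,0],[0,0,0.5],0.02]
    - [[0.009,0.045,0],[0,0,0.5],0.02]
    - [[0.009,0.045,0],[0,0,0.5],0.02]
    - [[0.009,0.045,0],[0,0,0.5],0.02]
    - [[0.009,0.045,0],[0,0,0.5],0.02]
    - [[0,0.045,0],[0,0,0.5],0.02]
    - [[0,0.045,0],[0,0,0],0.02]
    - [[0,0.045,0],[0,0,0],0.02]

```text
t: 18.4
eef_pos: [0.4938, -0.0169, 0.1375]
ee_rot: [-3.141, 0.0, -0.026]
ft_force: [1.0, 0.6, -0.5]
gripper_width: 0.516
gripper_force: 24.9
```

Request:
servo_tool:
  targets:
    - [[0,0.032,0],[0,0,0],0.02]
    - [[0,0,-0.02],[0,0,0],0.02]
    - [[0,0,-0.04],[0,0,0],0.02]
    - [[0,0,-0.035],[0,0,0],0.02]
    - [[0,0,-0.016],[0,0,0],0.02]
    - [[0,0,-0.006],[0,0,0],0.02]
    - [[0,0,0],[0,0,0],0.02]

```text
t: 19.1
eef_pos: [0.4938, 0.0133, 0.02]
ee_rot: [3.142, 0.001, -0.026]
ft_force: [0.1, -0.4, -1.2]
gripper_width: 0.513
gripper_force: 24.9
```

Request:
servo_tool:
  targets:
    - [[0,0,-0.002],[0,0,0],0.02]
    - [[0,0,-0.002],[0,0,0],0.02]
    - [[0,0,0],[0,0,0],0.02]
    - [[0,0,0],[0,0,0],0.06]
    - [[0,0,0],[0,0,0],0.06]
    - [[0,0,0],[0,0,0],0.06]

```text
t: 19.7
eef_pos: [0.4945, 0.0133, 0.0167]
ee_rot: [-3.142, -0.0, -0.026]
ft_force: [0.4, -0.4, 0.6]
gripper_width: 0.652
gripper_force: 0.0
```

Request:
servo_tool:
  targets:
    - [[0,0,0.03],[0,0,0],0.06]
    - [[0,0,0.045],[0,0,0],0.06]
    - [[0,0,0.045],[0,0,0],0.06]
    - [[-0.03,-0.045,0.02],[0,0,0],0.06]
    - [[-0.03,-0.045,0],[0,0,0],0.06]
    - [[-0.03,-0.045,0],[0,0,0],0.06]
    - [[-0.03,-0.045,0],[0,0,0],0.06]
    - [[-0.03,-0.045,0],[0,0,0],0.06]
    - [[0,-0.045,0],[0,0,0],0.06]
    - [[0,-0.045,0],[0,0,0],0.06]
    - [[0,-0.045,0],[0,0,0],0.06]
    - [[0,0,0],[0,0,0],0.06]

```text
t: 20.9
eef_pos: [0.3577, -0.3321, 0.1542]
ee_rot: [3.139, -0.002, -0.029]
ft_force: [1.0, 0.9, -0.2]
gripper_width: 0.651
gripper_force: 0.0
```

Run:
```python
from h import *
im,d=snap('top');P=pts('top',d);i2,d2=snap('scene');P2=pts('scene',d2); np.savez('s4.npz',ti=im,tP=P,si=i2,sP=P2)
print(status.observe()['eef_pos'])
for nm,Q in(('top',P),('scene',P2)):
  k=(Q[...,2]>.04)&(Q[...,2]<.075)&(Q[...,0]>.443)&(Q[...,0]<.56)&(Q[...,1]>-.03)&(Q[...,1]<.2)
  for lo,hi in((-.03,.07),(.07,.2)):
    q=Q[k&(Q[...,1]>lo)&(Q[...,1]<hi)];print('block',len(q),np.median(q,0).round(3),np.percentile(q,3,0).round(3),np.percentile(q,97,0).round(3))
# hook: wooden pale handle / rod in top view by height
k=np.zeros(P.shape[:2],bool);k[165:240,280:303]=1
k&=(P[...,2]>.07)&(P[...,2]<.11)
for x0 in np.arange(.42,.65,.02):
    q=P[k&(P[...,0]>x0)&(P[...,0]<x0+.02)]
    if len(q): print(round(x0+.01,2),len(q),np.median(q,0).round(4),np.ptp(q[:,1]).round(3))
# ring region points by depth
for nm,Q in(('top',P),('scene',P2)):
    r=Q[(Q[...,0]>.62)&(Q[...,0]<.78)&(Q[...,1]>.03)&(Q[...,1]<.15)&(Q[...,2]>.195)&(Q[...,2]<.27)]
    print(nm,len(r)); 
    for q in r[np.argsort(r[:,2])][::max(1,len(r)//25)]: print(q.round(3).tolist(),end=' ')
    print()
a=cv2.resize(im[135:172,196:246],None,fx=9,fy=9,interpolation=cv2.INTER_CUBIC);b=cv2.resize(i2[160:202,175:217],None,fx=8,fy=8,interpolation=cv2.INTER_CUBIC)
c=np.zeros((340,800,3),'u1');c[:333,:450]=a[:333];c[:336,455:791]=b;cv2.imwrite('pics/j.png',c)
```

```text
[ 0.3568339 -0.3275541  0.1534873]
block 309 [0.492 0.016 0.062] [ 0.446 -0.006  0.05 ] [0.538 0.037 0.068]
block 129 [0.493 0.13  0.054] [0.465 0.116 0.041] [0.521 0.146 0.06 ]
block 247 [0.493 0.024 0.063] [ 0.449 -0.006  0.043] [0.536 0.04  0.066]
block 130 [0.49  0.134 0.055] [0.465 0.117 0.042] [0.52  0.145 0.057]
0.43 37 [ 0.4329 -0.1592  0.0878] 0.034
0.45 33 [ 0.4487 -0.1603  0.0888] 0.03
0.47 27 [ 0.4702 -0.1578  0.0906] 0.016
0.49 25 [ 0.4896 -0.1589  0.0901] 0.016
0.51 28 [ 0.5099 -0.1606  0.0894] 0.016
0.53 23 [ 0.5303 -0.1619  0.0881] 0.016
0.55 14 [ 0.5471 -0.16    0.0832] 0.011
0.57 32 [ 0.5697 -0.1643  0.083 ] 0.027
0.59 10 [ 0.5903 -0.1638  0.0839] 0.004
0.61 9 [ 0.6102 -0.1669  0.0828] 0.005
0.63 11 [ 0.6292 -0.1649  0.0829] 0.005
0.65 1 [ 0.6446 -0.1658  0.0747] 0.0
top 82
[0.719, 0.087, 0.196] [0.696, 0.107, 0.209] [0.713, 0.075, 0.211] [0.681, 0.104, 0.211] [0.684, 0.107, 0.212] [0.717, 0.1, 0.212] [0.686, 0.068, 0.212] [0.683, 0.075, 0.213] [0.713, 0.099, 0.213] [0.675, 0.09, 0.214] [0.72, 0.085, 0.214] [0.683, 0.1, 0.214] [0.723, 0.081, 0.215] [0.716, 0.078, 0.
[... 339 characters left out ...]
 [0.721, 0.099, 0.199] [0.724, 0.085, 0.202] [0.722, 0.09, 0.204] [0.721, 0.086, 0.208] [0.719, 0.083, 0.208] [0.713, 0.077, 0.212] [0.675, 0.09, 0.212] [0.71, 0.075, 0.212] [0.683, 0.102, 0.213] [0.717, 0.088, 0.213] [0.683, 0.106, 0.214] [0.692, 0.073, 0.214] [0.674, 0.095, 0.214] [0.71, 0.099, 0.215] [0.673, 0.083, 0.215] [0.697, 0.114, 0.215] [0.691, 0.109, 0.216] [0.709, 0.104, 0.216] [0.683, 0.101, 0.216] [0.694, 0.071, 0.217] [0.683, 0.073, 0.217] [0.714, 0.081, 0.217] [0.718, 0.087, 0.217] [0.701, 0.112, 0.217] [0.715, 0.084, 0.217] [0.698, 0.109, 0.217] [0.707, 0.076, 0.217] [0.723, 0.096, 0.218] [0.685, 0.108, 0.218] [0.704, 0.073, 0.218] [0.707, 0.108, 0.218] [0.712, 0.102, 0.218]
```

View pics/j.png

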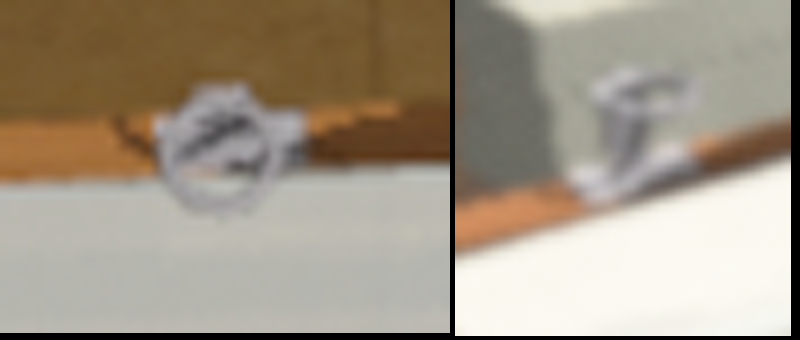

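Both blocks lie flat: tops at 62 and 54 mm over the 32 mm floor. In the picture the ring is the ellipse at (215,155) left and (650,90) right. By depth its centre is (0.698, 0.091, 0.2145). Next, the hook: grasp at about (0.489,-0.160).

Request:
servo_tool:
  targets:
    - [[0.033,0.042,0],[0,0,-0.4],0.06]
    - [[0.033,0.042,0],[0,0,-0.4],0.06]
    - [[0.033,0.042,0],[0,0,-0.5],0.06]
    - [[0.033,0.0416,0],[0,0,0],0.06]
    - [[0,0,-0.03],[0,0,0],0.05]
    - [[0,0,-0.04],[0,0,0],0.05]
    - [[0,0,-0.035],[0,0,0],0.05]
    - [[0,0,-0.0175],[0,0,0],0.05]
    - [[0,0,0],[0,0,0],0.05]

```text
t: 21.9
eef_pos: [0.4785, -0.1677, 0.0291]
ee_rot: [-3.14, 0.005, -0.047]
ft_force: [-0.8, -0.0, 1.0]
gripper_width: 0.545
gripper_force: 0.0
```

Request:
servo_tool:
  targets:
    - [[0,0,0],[0,0,0],0.0]
    - [[0,0,0],[0,0,0],0.0]
    - [[0,0,0],[0,0,0],0.0]
    - [[0,0,0],[0,0,0],0.0]
    - [[0,0,0],[0,0,0],0.0]
  grip_force: 40

```text
t: 22.4
eef_pos: [0.4821, -0.1673, 0.0324]
ee_rot: [-3.137, -0.002, -0.051]
ft_force: [3.6, 20.8, 8.7]
gripper_width: 0.192
gripper_force: 40.0
```

Gripped (17.7 mm), but about 7 mm off centre with a side load, so I'll relieve that first and then lift.

Request:
servo_tool:
  targets:
    - [[0,0.003,0],[0,0,0],0.0]
    - [[0,0,0],[0,0,0],0.0]

```text
t: 22.6
eef_pos: [0.4822, -0.1668, 0.0324]
ee_rot: [3.141, -0.002, -0.049]
ft_force: [1.3, 5.0, 8.8]
gripper_width: 0.192
gripper_force: 40.0
```

Request:
servo_tool:
  targets:
    - [[0,0,0.01],[0,0,0],0.0]
    - [[0,0,0.02],[0,0,0],0.0]
    - [[0,0,0.03],[0,0,0],0.0]
    - [[0,0,0.03],[0,0,0],0.0]
    - [[0,0,0.04],[0,0,0],0.0]
    - [[0,0,0.04],[0,0,0],0.0]
    - [[0,0,0.04],[0,0,0],0.0]
    - [[0,0,0],[0,0,0],0.0]
    - [[0,0,0],[0,0,0],0.0]

```text
t: 23.5
eef_pos: [0.4811, -0.1673, 0.2422]
ee_rot: [3.141, -0.002, -0.049]
ft_force: [-0.4, -0.6, -2.2]
gripper_width: 0.193
gripper_force: 40.0
```

```bash
cat > hk.py <<'E'
from h import *
im,d=snap('top');P=pts('top',d);i2,d2=snap('scene');P2=pts('scene',d2);np.savez('s5.npz',ti=im,tP=P,si=i2,sP=P2)
e=status.observe()['eef_pos'];print(e.round(4),status.observe()['ft_force'].round(1),status.observe()['gripper_width'])
for nm,Q in(('top',P),('scene',P2)):
    k=(Q[...,0]>e[0]+.055)&(Q[...,0]<e[0]+.22)&(abs(Q[...,1]-e[1])<.04)&(Q[...,2]>e[2]-.03)&(Q[...,2]<e[2]+.1)
    for x0 in np.arange(.06,.21,.015):
        q=Q[k&(Q[...,0]>e[0]+x0)&(Q[...,0]<e[0]+x0+.015)]
        if len(q): print(nm,round(x0,3),len(q),np.median(q,0).round(4),'zmin',q[:,2].min().round(3),'xmax',q[:,0].max().round(4))
E
python3 hk.py
```

```text
[ 0.48   -0.1668  0.2401] [ 0.2 -0.4 -2. ] 0.1931266306939415
top 0.15 5 [ 0.6378 -0.1704  0.2625] zmin 0.25 xmax 0.6393
scene 0.06 5 [ 0.5521 -0.1647  0.2915] zmin 0.288 xmax 0.5544
scene 0.075 5 [ 0.5629 -0.1669  0.2915] zmin 0.287 xmax 0.5684
scene 0.09 6 [ 0.578  -0.1659  0.29  ] zmin 0.287 xmax 0.5847
scene 0.105 5 [ 0.5955 -0.1685  0.2903] zmin 0.288 xmax 0.5997
scene 0.12 5 [ 0.6065 -0.1691  0.2902] zmin 0.289 xmax 0.6137
scene 0.135 7 [ 0.6258 -0.1701  0.2899] zmin 0.238 xmax 0.6284
scene 0.15 27 [ 0.6352 -0.171   0.2642] zmin 0.237 xmax 0.6443
```

Request:
servo_tool:
  targets:
    - [[0.006,0.03,0.003],[0,0,0],0.0]
    - [[0.008,0.035,0],[0,0,0],0.0]
    - [[0.008,0.035,0],[0,0,0],0.0]
    - [[0.008,0.035,0],[0,0,0],0.0]
    - [[0.008,0.035,0],[0,0,0],0.0]
    - [[0.008,0.035,0],[0,0,0],0.0]
    - [[0.008,0.032,0],[0,0,0],0.0]
    - [[0.0065,0.025,0],[0,0,0],0.0]
    - [[0,0,0],[0,0,0],0.0]
    - [[0,0,0],[0,0,0],0.0]

```text
t: 24.6
eef_pos: [0.5406, 0.0949, 0.2426]
ee_rot: [3.14, 0.003, -0.047]
ft_force: [-0.4, 0.1, -1.6]
gripper_width: 0.192
gripper_force: 40.0
```

```bash
python3 hk.py
```

```text
[0.5408 0.0941 0.2433] [-0.3 -0.4 -0.6] 0.19392079888328487
scene 0.06 4 [0.6059 0.0981 0.2941] zmin 0.289 xmax 0.6135
scene 0.075 6 [0.6238 0.0959 0.2933] zmin 0.289 xmax 0.6302
scene 0.09 4 [0.6392 0.0919 0.2936] zmin 0.293 xmax 0.6421
scene 0.105 5 [0.6531 0.0939 0.2935] zmin 0.289 xmax 0.6544
scene 0.12 14 [0.6723 0.0913 0.2538] zmin 0.215 xmax 0.6755
scene 0.135 17 [0.6841 0.0915 0.218 ] zmin 0.213 xmax 0.6908
scene 0.15 34 [0.6975 0.0905 0.2537] zmin 0.213 xmax 0.7058
scene 0.165 15 [0.714  0.0912 0.2157] zmin 0.214 xmax 0.7205
scene 0.18 3 [0.7235 0.0911 0.2171] zmin 0.215 xmax 0.7254
```

Request:
servo_tool:
  targets:
    - [[0,0,-0.015],[0,0,0],0.0]
    - [[0,0,-0.015],[0,0,0],0.0]
    - [[0,0,-0.012],[0,0,0],0.0]
    - [[0,0,-0.0085],[0,0,0],0.0]
    - [[0,0,0],[0,0,0],0.0]
    - [[-0.007,0,0],[0,0,0],0.0]
    - [[-0.007,0,0],[0,0,0],0.0]
    - [[0,0,0],[0,0,0],0.0]

```text
t: 25.5
eef_pos: [0.5267, 0.095, 0.1943]
ee_rot: [-3.141, -0.0, -0.049]
ft_force: [-0.0, -0.1, -1.7]
gripper_width: 0.193
gripper_force: 40.0
```

Request:
servo_tool:
  targets:
    - [[-0.01,0,-0.0025],[0,0,0],0.0]
    - [[-0.015,0.0004,-0.004],[0,0,0],0.0]
    - [[-0.0193,0.0005,-0.0052],[0,0,0],0.0]
    - [[-0.0193,0.0005,-0.0052],[0,0,0],0.0]
    - [[-0.0193,0.0005,-0.0052],[0,0,0],0.0]
    - [[0,0,0],[0,0,0],0.0]

```text
t: 26.1
eef_pos: [0.442, 0.0967, 0.1712]
ee_rot: [3.141, 0.002, -0.048]
ft_force: [-0.2, 0.7, -1.0]
gripper_width: 0.19
gripper_force: 40.0
```

```bash
cat > rg.py <<'E'
from h import *
im,d=snap('top');P=pts('top',d);i2,d2=snap('scene');P2=pts('scene',d2);np.savez('s6.npz',ti=im,tP=P,si=i2,sP=P2)
# front rail of the hatch & latch tab by colour-free depth: tab near y .27-.30
for nm,Q in(('top',P),('scene',P2)):
    k=(Q[...,1]>.268)&(Q[...,1]<.305)&(Q[...,0]>.38)&(Q[...,0]<.62)&(Q[...,2]>.085)&(Q[...,2]<.19)
    q=Q[k];print(nm,'tab',len(q),np.median(q,0).round(4),q.min(0).round(3),q.max(0).round(3)) if len(q) else 0
e=status.observe();print(e['eef_pos'].round(4),e['ft_force'].round(1))
E
python3 rg.py
```

```text
top tab 30 [0.4899 0.2806 0.1464] [0.485 0.269 0.119] [0.496 0.294 0.159]
scene tab 93 [0.4881 0.2837 0.1305] [0.484 0.268 0.108] [0.495 0.293 0.153]
[0.4447 0.0971 0.172 ] [ 0.1 -0.5 -1.3]
```

The hatch follows: the tab moved from x=0.578 to 0.489. I'll keep going to the striker stop.

Request:
servo_tool:
  targets:
    - [[-0.0145,0.0004,-0.0039],[0,0,0],0.0]
    - [[-0.0145,0.0004,-0.0039],[0,0,0],0.0]
    - [[-0.0097,0.0003,-0.0026],[0,0,0],0.0]
    - [[-0.0058,0,-0.0015],[0,0,0],0.0]
    - [[0,0,0],[0,0,0],0.0]

```text
t: 26.7
eef_pos: [0.4034, 0.0984, 0.1608]
ee_rot: [-3.141, -0.006, -0.048]
ft_force: [9.0, -1.9, -3.9]
gripper_width: 0.197
gripper_force: 40.0
```

Request:
servo_tool:
  targets:
    - [[-0.004,0,-0.001],[0,0,0],0.0]
    - [[-0.004,0,-0.001],[0,0,0],0.0]
    - [[0,0,0],[0,0,0],0.0]

```text
t: 27.0
eef_pos: [0.4025, 0.099, 0.1608]
ee_rot: [-3.139, -0.02, -0.048]
ft_force: [31.4, -2.6, -9.6]
gripper_width: 0.196
gripper_force: 40.0
```

```bash
python3 rg.py
```

```text
top tab 29 [0.453  0.281  0.1366] [0.449 0.268 0.11 ] [0.46  0.292 0.143]
scene tab 94 [0.4509 0.2842 0.1222] [0.447 0.269 0.098] [0.459 0.294 0.144]
[0.4025 0.099  0.1608] [30.  -2.5 -8.6]
```

At the striker (31 N). I'll back off and unhook.

Request:
servo_tool:
  targets:
    - [[0.008,0,0.002],[0,0,0],0.0]
    - [[0.008,0,0],[0,0,0],0.0]
    - [[0.004,0,0],[0,0,0],0.0]
    - [[0,0,0],[0,0,0],0.0]

```text
t: 27.5
eef_pos: [0.4121, 0.098, 0.1594]
ee_rot: [3.141, 0.001, -0.049]
ft_force: [-0.1, 0.5, -0.9]
gripper_width: 0.193
gripper_force: 40.0
```

```bash
python3 hk.py | grep scene; python3 rg.py
```

```text
scene 0.06 5 [0.4775 0.0981 0.2105] zmin 0.206 xmax 0.4848
scene 0.075 7 [0.493  0.0972 0.2081] zmin 0.205 xmax 0.4992
scene 0.09 8 [0.5096 0.0969 0.2078] zmin 0.203 xmax 0.5156
scene 0.105 6 [0.5228 0.0966 0.2091] zmin 0.207 xmax 0.5282
scene 0.12 1 [0.5379 0.0905 0.2086] zmin 0.209 xmax 0.5379
scene 0.135 21 [0.5569 0.093  0.1829] zmin 0.155 xmax 0.5611
scene 0.15 25 [0.5685 0.0946 0.1724] zmin 0.156 xmax 0.5763
scene 0.165 47 [0.5876 0.0995 0.1333] zmin 0.129 xmax 0.5913
scene 0.18 97 [0.5991 0.0961 0.1381] zmin 0.13 xmax 0.6059
scene 0.195 7 [0.6075 0.1101 0.138 ] zmin 0.137 xmax 0.6126
top tab 28 [0.4544 0.2804 0.1366] [0.449 0.269 0.108] [0.461 0.292 0.145]
scene tab 95 [0.452  0.284  0.1224] [0.448 0.268 0.099] [0.46  0.294 0.144]
[0.4115 0.0979 0.1595] [-1.1  0.6 -1. ]
```

Request:
servo_tool:
  targets:
    - [[0,0,0.02],[0,0,0],0.0]
    - [[0,0,0.03],[0,0,0],0.0]
    - [[0,0,0.033],[0,0,0],0.0]
    - [[0.007,-0.03,0],[0,0,0],0.0]
    - [[0.009,-0.035,0],[0,0,0],0.0]
    - [[0.009,-0.035,0],[0,0,0],0.0]
    - [[0.009,-0.035,0],[0,0,0],0.0]
    - [[0.009,-0.035,0],[0,0,0],0.0]
    - [[0.009,-0.035,0],[0,0,0],0.0]
    - [[0.009,-0.034,0],[0,0,0],0.0]
    - [[0.009,-0.025,0],[0,0,0],0.0]
    - [[0,0,0],[0,0,0],0.0]

```text
t: 28.9
eef_pos: [0.4828, -0.1684, 0.2427]
ee_rot: [3.141, -0.0, -0.051]
ft_force: [0.8, 0.2, -0.1]
gripper_width: 0.007
gripper_force: 0.0
```

```bash
python3 hk.py; python3 rg.py
```

```text
[ 0.4817 -0.1659  0.2425] [ 0.2 -0.3  0.3] 0.003982523517531908
top tab 28 [0.4543 0.2807 0.1374] [0.449 0.268 0.11 ] [0.46  0.294 0.142]
scene tab 94 [0.4514 0.2846 0.1224] [0.446 0.268 0.1  ] [0.46  0.294 0.142]
[ 0.4817 -0.1651  0.2427] [-0.  -0.3  0.3]
```

The hook has left the fingers. I need to find it.

Run:
```python
from h import *
Z=np.load('s6.npz');im,i2=Z['ti'],Z['si']
a=cv2.resize(im[125:260,150:320],(560,445),interpolation=cv2.INTER_CUBIC)
b=cv2.resize(i2[150:310,160:246],(239,445),interpolation=cv2.INTER_CUBIC)
cv2.imwrite('pics/k.png',np.hstack([a,b]))
```

```text
(no output)
```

View pics/k.png

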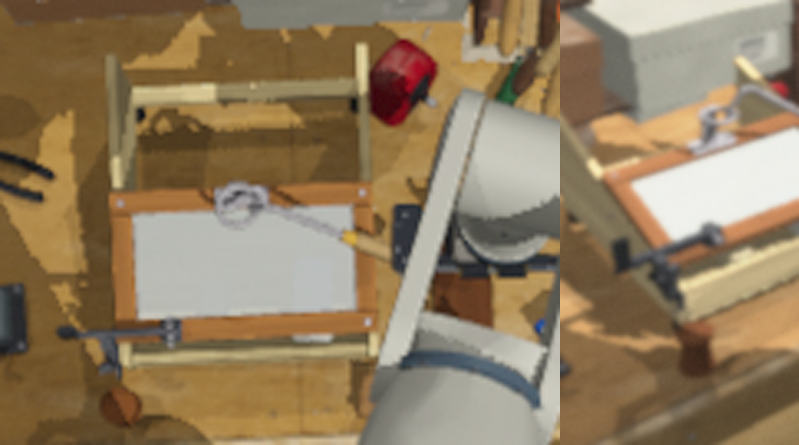

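The hook's limb is still caught in the ring at (245,200), and its rod and handle run to the lower right, over the hatch's right rail at (395,260). I'll clear the arm and measure it.

Request:
servo_tool:
  targets:
    - [[0,0,0.03],[0,0,0],0.0]
    - [[-0.02,-0.03,0.02],[0,0,0],0.03]
    - [[-0.02,-0.04,0],[0,0,0],0.05]
    - [[-0.02,-0.04,0],[0,0,0],0.05]
    - [[-0.02,-0.04,0],[0,0,0],0.05]
    - [[-0.02,-0.04,0],[0,0,0],0.05]
    - [[0,0,0],[0,0,0],0.05]

```text
t: 29.8
eef_pos: [0.3803, -0.3586, 0.2929]
ee_rot: [3.14, 0.0, -0.052]
ft_force: [0.6, 0.9, 0.7]
gripper_width: 0.504
gripper_force: 0.0
```

```bash
cat > hp.py <<'E'
from h import *
im,d=snap('top');P=pts('top',d);i2,d2=snap('scene');P2=pts('scene',d2);np.savez('s7.npz',ti=im,tP=P,si=i2,sP=P2)
print(status.observe()['eef_pos'].round(4))
hsv=cv2.cvtColor(im,cv2.COLOR_BGR2HSV)
# points standing >8 mm over the hatch plane/bench between ring and the rest
o=np.array([.504,.0875]);
for nm,Q in(('top',P),('scene',P2)):
    bx=(Q[...,0]-o[0])*.9997-(Q[...,1]-o[1])*.026
    top=.072+(bx+.085)*.268+.016
    k=(Q[...,0]>.40)&(Q[...,0]<.62)&(Q[...,1]>-.2)&(Q[...,1]<.10)&(Q[...,2]<.3)
    k&=np.where(Q[...,1]>-.065,Q[...,2]>top+.008,Q[...,2]>.095)
    for y0 in np.arange(.09,-.2,-.015):
        q=Q[k&(Q[...,1]<=y0)&(Q[...,1]>y0-.015)]
        if len(q)>1: print(nm,round(y0-.0075,4),len(q),np.median(q,0).round(4),'xr',q[:,0].min().round(3),q[:,0].max().round(3),'zr',q[:,2].min().round(3),q[:,2].max().round(3))
E
python3 hp.py
```

```text
[ 0.382  -0.3554  0.2928]
top 0.0825 27 [0.5891 0.0806 0.1818] xr 0.552 0.604 zr 0.155 0.189
top 0.0675 22 [0.5699 0.0697 0.1847] xr 0.559 0.591 zr 0.175 0.214
top 0.0525 9 [0.5648 0.0503 0.2138] xr 0.561 0.569 zr 0.207 0.216
top 0.0375 12 [0.5605 0.0369 0.206 ] xr 0.557 0.565 zr 0.195 0.212
top 0.0225 10 [0.5565 0.0218 0.1944] xr 0.552 0.56 zr 0.186 0.198
top 0.0075 10 [0.5525 0.0083 0.1841] xr 0.549 0.559 zr 0.171 0.194
top -0.0075 12 [ 0.5479 -0.0072  0.1735] xr 0.544 0.552 zr 0.164 0.182
top -0.0225 16 [ 0.5437 -0.0245  0.1601] xr 0.535 0.55 zr 0.152 0.173
top -0.0375 22 [ 0.5377 -0.0369  0.1536] xr 0.53 0.549 zr 0.134 0.162
top -0.0525 24 [ 0.5337 -0.0512  0.1471] xr 0.526 0.545 zr 0.132 0.158
top -0.0675 27 [ 0.53   -0.0674  0.1355] xr 0.522 0.541 zr 0.115 0.145
top -0.0825 23 [ 0.5238 -0.0825  0.1232] xr 0.516 0.535 zr 0.105 0.135
top -0.0975 22 [ 0.5209 -0.0988  0.1109] xr 0.513 0.534 zr 0.098 0.121
top -0.1125 18 [ 0.5189 -0.1124  0.1012] xr 0.512 0.528 zr 0.096 0.111
scene 0.0825 46 [0.5963 0.0824 0.1795] xr 0.549 0.604 zr 0.145 0.187
scene 0.0675 23 [0.5698 0.0689 0.1904] 
[... 183 characters left out ...]
[0.5553 0.0237 0.194 ] xr 0.55 0.561 zr 0.189 0.202
scene 0.0075 13 [0.5517 0.0097 0.1825] xr 0.547 0.559 zr 0.174 0.192
scene -0.0075 11 [ 0.5464 -0.0058  0.1699] xr 0.543 0.553 zr 0.164 0.177
scene -0.0225 22 [ 0.5391 -0.0245  0.1582] xr 0.535 0.55 zr 0.143 0.166
scene -0.0375 32 [ 0.5323 -0.0384  0.1499] xr 0.527 0.542 zr 0.133 0.16
scene -0.0525 25 [ 0.5293 -0.0523  0.1379] xr 0.523 0.535 zr 0.128 0.153
scene -0.0675 25 [ 0.5235 -0.0698  0.1273] xr 0.519 0.532 zr 0.11 0.143
scene -0.0825 30 [ 0.5207 -0.0829  0.1143] xr 0.516 0.532 zr 0.098 0.131
scene -0.0975 21 [ 0.5161 -0.0963  0.1073] xr 0.511 0.524 zr 0.097 0.119
scene -0.1125 14 [ 0.5134 -0.1108  0.1011] xr 0.509 0.528 zr 0.095 0.11
```

The hook leans at about 34° from the ring over the hatch's right edge, heading 73.5°, with the middle of its handle near (0.529,-0.068,0.126). I'll turn and tilt the tool to match the handle, then measure the fingertips before gripping.

Request:
servo_tool:
  targets:
    - [[0.011,0.018,0],[0,0,7.65],0.06]
    - [[0.012,0.019,0],[0,0,7.65],0.06]
    - [[0.012,0.019,0],[0,0,7.65],0.06]
    - [[0.012,0.019,0],[0,0,7.65],0.06]
    - [[0.012,0.019,0],[0,0,7.65],0.06]
    - [[0.012,0.019,0],[0,0,7.65],0.06]
    - [[0.012,0.019,0],[0,0,7.65],0.06]
    - [[0.012,0.019,0],[0,0,7.65],0.06]
    - [[0.012,0.019,0],[0,0,7.65],0.06]
    - [[0.011,0.015,0],[0,0,7.65],0.06]
    - [[0,0,0],[0,0,0],0.06]
    - [[0,0,0],[0,0,0],0.06]

```text
t: 31.1
eef_pos: [0.5002, -0.1693, 0.2928]
ee_rot: [-3.141, 0.0, 1.286]
ft_force: [-0.4, -1.0, -0.5]
gripper_width: 0.656
gripper_force: 0.0
```

Request:
servo_tool:
  targets:
    - [[0,0,-0.01],[6.6,-1.95,0],0.06]
    - [[0,0,-0.01],[6.6,-1.95,0],0.06]
    - [[0,0,-0.01],[6.6,-1.95,0],0.06]
    - [[0,0,-0.01],[6.6,-1.95,0],0.06]
    - [[0,0,0],[6.6,-1.95,0],0.06]
    - [[0,0,0],[0,0,0],0.06]
    - [[0,0,0],[0,0,0],0.06]

```text
t: 31.8
eef_pos: [0.4997, -0.1718, 0.2523]
ee_rot: [-3.141, -0.599, 1.282]
ft_force: [0.2, -0.0, -0.5]
gripper_width: 0.653
gripper_force: 0.0
```

```bash
cat > ft.py <<'E'
from h import *
from scipy.spatial.transform import Rotation as R
im,d=snap('top');P=pts('top',d);i2,d2=snap('scene');P2=pts('scene',d2);np.savez('s8.npz',ti=im,tP=P,si=i2,sP=P2)
s=status.observe();e=s['eef_pos'];T=R.from_euler('xyz',s['ee_rot']).as_matrix();print(e.round(4),T.round(3).tolist(),s['qpos'].round(2))
for nm,Q in(('top',P),('scene',P2)):
    L=(Q-e)@T   # tool-frame points
    k=(abs(L[...,0])<.035)&(abs(L[...,1])<.07)&(L[...,2]>-.10)&(L[...,2]<.02)&(Q[...,2]>.15)
    for lo in np.arange(-.1,.02,.01):
        q=L[k&(L[...,2]>lo)&(L[...,2]<lo+.01)]
        if len(q)>1: print(nm,round(lo,3),len(q),q.min(0).round(3),q.max(0).round(3),np.median(q,0).round(3))
E
python3 ft.py
```

```text
[ 0.5004 -0.1707  0.2534] [[0.231, 0.96, 0.16], [0.793, -0.281, 0.54], [0.563, 0.002, -0.826]] [-0.72  0.28  1.73  0.54  1.43 -0.6 ]
top -0.1 19 [-0.007 -0.047 -0.1  ] [ 0.014  0.046 -0.09 ] [ 0.011  0.032 -0.093]
top -0.09 28 [-0.006 -0.048 -0.089] [ 0.013  0.044 -0.08 ] [ 0.01   0.03  -0.084]
top -0.08 23 [-0.007 -0.047 -0.08 ] [ 0.014  0.045 -0.07 ] [ 0.01   0.029 -0.074]
top -0.07 22 [-0.004 -0.048 -0.07 ] [ 0.014  0.042 -0.061] [ 0.009  0.029 -0.065]
top -0.06 25 [-0.004 -0.046 -0.06 ] [ 0.012  0.043 -0.05 ] [ 0.01  -0.032 -0.055]
top -0.05 21 [-0.01  -0.045 -0.05 ] [ 0.012  0.043 -0.04 ] [ 0.01   0.028 -0.044]
top -0.04 22 [-0.01  -0.044 -0.039] [ 0.012  0.04  -0.03 ] [ 0.009  0.029 -0.034]
top -0.03 4 [ 0.005 -0.039 -0.03 ] [ 0.011  0.034 -0.027] [ 0.009 -0.001 -0.029]
scene -0.08 4 [ 0.011  0.037 -0.078] [ 0.014  0.041 -0.07 ] [ 0.012  0.039 -0.074]
scene -0.07 8 [ 0.007  0.03  -0.069] [ 0.013  0.042 -0.06 ] [ 0.011  0.033 -0.064]
scene -0.06 13 [-0.     0.029 -0.059] [ 0.011  0.045 -0.05 ] [ 0.009  0.033 -0.054]
scene -0.05 17 [-0.007  0.028 -0.049] [ 0.012  0.042 -0.041] [ 0.006  0.032 -0.045]
scene -0.04 18 [-0.01   0.026 -0.04 ] [ 0.012  0.043 -0.03 ] [ 0.006  0.03  -0.035]
```

The finger offset lies along the tool axis: the real tips are about 30 mm short of the reported TCP. So the grasp point is 49 mm behind it. Going in on the handle.

Request:
servo_tool:
  targets:
    - [[0.003,0.012,-0.025],[0,0,0],0.05]
    - [[0.003,0.013,-0.026],[0,0,0],0.05]
    - [[0.004,0.013,-0.026],[0,0,0],0.05]
    - [[0.0036,0.0132,-0.0254],[0,0,0],0.05]
    - [[0.004,0.0135,-0.0207],[0,0,0],0.05]
    - [[0.004,0.0135,-0.0207],[0,0,0],0.05]
    - [[0.004,0.0135,-0.0206],[0,0,0],0.05]
    - [[0.0024,0.008,-0.0125],[0,0,0],0.05]
    - [[0.0016,0.0055,-0.0082],[0,0,0],0.05]
    - [[0,0,0],[0,0,0],0.05]

```text
t: 32.9
eef_pos: [0.5298, -0.0648, 0.0675]
ee_rot: [3.14, -0.6, 1.288]
ft_force: [-0.4, -0.3, 0.3]
gripper_width: 0.544
gripper_force: 0.0
```

Request:
servo_tool:
  targets:
    - [[0,0,0],[0,0,0],0.0]
    - [[0,0,0],[0,0,0],0.0]
    - [[0,0,0],[0,0,0],0.0]
    - [[0,0,0],[0,0,0],0.0]
    - [[0,0,0],[0,0,0],0.0]
  grip_force: 50

```text
t: 33.4
eef_pos: [0.53, -0.0663, 0.0679]
ee_rot: [3.139, -0.6, 1.287]
ft_force: [-0.1, -1.6, 0.0]
gripper_width: 0.194
gripper_force: 50.0
```

```bash
python3 hp.py; python3 rg.py | grep tab
```

```text
[ 0.5301 -0.0662  0.0678]
top 0.0825 28 [0.5811 0.0803 0.1835] xr 0.551 0.603 zr 0.158 0.191
top 0.0675 23 [0.5695 0.0696 0.1846] xr 0.559 0.591 zr 0.179 0.212
top 0.0525 8 [0.5634 0.0519 0.2151] xr 0.56 0.569 zr 0.209 0.219
top 0.0375 11 [0.559  0.0374 0.2069] xr 0.555 0.565 zr 0.199 0.21
top 0.0225 11 [0.5543 0.0233 0.1946] xr 0.55 0.562 zr 0.189 0.205
top 0.0075 10 [0.5513 0.0084 0.1834] xr 0.545 0.555 zr 0.178 0.188
top -0.0075 11 [ 0.546  -0.0071  0.1734] xr 0.541 0.55 zr 0.163 0.178
top -0.0225 15 [ 0.5405 -0.0244  0.1619] xr 0.532 0.544 zr 0.149 0.17
top -0.0375 23 [ 0.5339 -0.0354  0.1555] xr 0.527 0.546 zr 0.138 0.16
top -0.0525 27 [ 0.5314 -0.0526  0.1456] xr 0.522 0.543 zr 0.131 0.161
top -0.0675 32 [ 0.5225 -0.0707  0.13  ] xr 0.504 0.537 zr 0.101 0.143
top -0.0825 55 [ 0.5145 -0.0842  0.1215] xr 0.433 0.545 zr 0.097 0.203
top -0.0975 112 [ 0.4931 -0.0988  0.189 ] xr 0.421 0.545 zr 0.108 0.221
top -0.1125 153 [ 0.4824 -0.1135  0.1992] xr 0.416 0.552 zr 0.098 0.219
top -0.1275 178 [ 0.4927 -0.1286  0.2008] xr 0.411 0.599 zr 0.144 0.229
top -0.1425 247 [ 0.4906 -0.1429  0.2
[... 1121 characters left out ...]
3  0.1207] xr 0.43 0.539 zr 0.095 0.199
scene -0.0975 159 [ 0.4906 -0.0987  0.1698] xr 0.422 0.545 zr 0.111 0.219
scene -0.1125 159 [ 0.4961 -0.1116  0.1664] xr 0.443 0.548 zr 0.095 0.216
scene -0.1275 130 [ 0.5146 -0.1274  0.1991] xr 0.456 0.598 zr 0.143 0.225
scene -0.1425 125 [ 0.5351 -0.1421  0.2136] xr 0.482 0.604 zr 0.176 0.269
scene -0.1575 46 [ 0.5459 -0.1543  0.2245] xr 0.498 0.593 zr 0.181 0.268
scene -0.1725 8 [ 0.5791 -0.1698  0.1967] xr 0.568 0.589 zr 0.18 0.205
scene -0.1875 2 [ 0.5907 -0.1865  0.1949] xr 0.59 0.591 zr 0.192 0.198
top tab 29 [0.4531 0.28   0.1347] [0.449 0.268 0.11 ] [0.461 0.293 0.144]
scene tab 94 [0.452  0.284  0.1225] [0.447 0.269 0.098] [0.46  0.294 0.142]
```

Request:
servo_tool:
  targets:
    - [[0,0.004,0.003],[0,0,0],0.0]
    - [[0,0.004,0.003],[0,0,0],0.0]
    - [[0,0.001,0.005],[0,0,0],0.0]
    - [[-0.0008,-0.0027,0.006],[0,0,0],0.0]
    - [[-0.001,-0.003,0.008],[0,0,0],0.0]
    - [[0,0,0],[0,0,0],0.0]

```text
t: 34.2
eef_pos: [0.5286, -0.0632, 0.0939]
ee_rot: [3.137, -0.6, 1.288]
ft_force: [0.6, -0.1, -0.7]
gripper_width: 0.195
gripper_force: 50.0
```

Request:
servo_tool:
  targets:
    - [[0,0,0.015],[0,0,0],0.0]
    - [[0,0,0.02],[0,0,0],0.0]
    - [[0,0,0.02],[0,0,0],0.0]
    - [[0,0,0],[0,0,0],0.0]
    - [[0,0,0],[0,0,0],0.0]

```text
t: 34.7
eef_pos: [0.5281, -0.0626, 0.1479]
ee_rot: [3.138, -0.6, 1.288]
ft_force: [-0.8, 0.5, -2.3]
gripper_width: 0.191
gripper_force: 50.0
```

```bash
sed -i 's/Q\[...,2\]<.3)/Q[...,2]<.36)/; s/<.10)&(Q/<.13)\&(Q/; s/np.arange(.09,-.2/np.arange(.12,-.03/' hp.py; python3 hp.py; python3 rg.py
```

```text
[ 0.5275 -0.0623  0.147 ]
top 0.1125 17 [0.5789 0.1085 0.1803] xr 0.56 0.606 zr 0.144 0.191
top 0.0975 24 [0.5904 0.0979 0.1827] xr 0.553 0.601 zr 0.145 0.189
top 0.0825 25 [0.5665 0.0809 0.1828] xr 0.553 0.603 zr 0.176 0.279
top 0.0675 27 [0.5662 0.0691 0.1853] xr 0.559 0.585 zr 0.179 0.295
top 0.0525 12 [0.5595 0.0514 0.2927] xr 0.556 0.566 zr 0.285 0.297
top 0.0375 11 [0.5557 0.039  0.2819] xr 0.551 0.562 zr 0.278 0.29
top 0.0225 13 [0.5521 0.0231 0.2714] xr 0.547 0.556 zr 0.267 0.28
top 0.0075 13 [0.5471 0.0072 0.2584] xr 0.542 0.552 zr 0.253 0.265
top -0.0075 9 [ 0.5428 -0.0059  0.2478] xr 0.54 0.546 zr 0.243 0.253
top -0.0225 24 [ 0.5369 -0.0225  0.2391] xr 0.53 0.545 zr 0.223 0.247
scene 0.1125 13 [0.5722 0.1091 0.1829] xr 0.559 0.588 zr 0.179 0.185
scene 0.0975 36 [0.5972 0.0948 0.1768] xr 0.553 0.604 zr 0.144 0.186
scene 0.0825 54 [0.5788 0.0817 0.1833] xr 0.551 0.601 zr 0.148 0.275
scene 0.0675 31 [0.5648 0.0694 0.2741] xr 0.558 0.59 zr 0.179 0.293
scene 0.0525 12 [0.559  0.0513 0.2912] xr 0.554 0.566 zr 0.284 0.295
scene 0.0375 11 [0.5549 0.0397 0.2826] xr 0.55 0.559 zr 0.276 0.289
scene 0.0225 16 [0.5492 0.0232 0.2703] xr 0.545 0.555 zr 0.261 0.277
scene 0.0075 11 [0.5448 0.0068 0.2576] xr 0.541 0.549 zr 0.252 0.267
scene -0.0075 12 [ 0.5421 -0.0092  0.2453] xr 0.536 0.545 zr 0.236 0.254
scene -0.0225 28 [ 0.5338 -0.0223  0.2348] xr 0.526 0.54 zr 0.22 0.245
top tab 26 [0.4531 0.2805 0.1376] [0.449 0.271 0.111] [0.461 0.293 0.146]
scene tab 94 [0.4517 0.2839 0.1224] [0.447 0.268 0.098] [0.46  0.294 0.143]
[ 0.5275 -0.0622  0.1468] [-0.4  0.1 -1.1]
```

The hook is free of the ring, and the hatch stayed put. I'll level the hook and swing it over the rest.

Request:
servo_tool:
  targets:
    - [[-0.01,-0.02,0.035],[0,0,0],0.0]
    - [[-0.015,-0.03,0.035],[0,0,0],0.0]
    - [[-0.015,-0.03,0.035],[0,0,0],0.0]
    - [[-0.005,-0.005,0],[-6.6,1.95,0],0.0]
    - [[-0.005,-0.005,0],[-6.6,1.95,0],0.0]
    - [[-0.005,-0.005,0],[-6.6,1.95,0],0.0]
    - [[-0.005,-0.005,0],[-6.6,1.95,0],0.0]
    - [[-0.005,-0.005,0],[-6.6,1.95,0],0.0]
    - [[0,0,0],[0,0,0],0.0]

```text
t: 35.8
eef_pos: [0.463, -0.1656, 0.2525]
ee_rot: [-3.141, 0.002, 1.29]
ft_force: [-0.5, 0.5, -1.5]
gripper_width: 0.187
gripper_force: 50.0
```

Request:
servo_tool:
  targets:
    - [[-0.002,0,0],[0,0,-7.0],0.0]
    - [[-0.002,0,0],[0,0,-7.0],0.0]
    - [[-0.002,0,0],[0,0,-7.0],0.0]
    - [[-0.002,0,0],[0,0,-7.0],0.0]
    - [[-0.002,0,0],[0,0,-7.0],0.0]
    - [[-0.002,0,0],[0,0,-7.0],0.0]
    - [[-0.002,0,0],[0,0,-7.0],0.0]
    - [[-0.002,0,0],[0,0,-7.0],0.0]
    - [[-0.002,0,0],[0,0,-7.0],0.0]
    - [[0,0,0],[0,0,-7.0],0.0]
    - [[0,0,0],[0,0,-6.3],0.0]
    - [[0,0,0],[0,0,0],0.0]

```text
t: 37.0
eef_pos: [0.4446, -0.1674, 0.2518]
ee_rot: [-3.139, 0.001, -0.047]
ft_force: [-0.4, 0.0, -0.7]
gripper_width: 0.194
gripper_force: 50.0
```

```bash
sed -i 's/+.22)/+.25)/; s/np.arange(.06,.21/np.arange(.06,.24/; s/e\[2\]-.03)/e[2]-.05)/' hk.py; python3 hk.py
python3 - <<'E'
from h import *
print(status.observe()['ee_rot'])
E
```

```text
[ 0.4447 -0.1676  0.2521] [-0.1 -0.4 -1.3] 0.19366571718500894
top 0.12 2 [ 0.5742 -0.1687  0.3073] zmin 0.3 xmax 0.5779
top 0.135 2 [ 0.5838 -0.1725  0.3088] zmin 0.306 xmax 0.5848
top 0.165 9 [ 0.6166 -0.1747  0.3077] zmin 0.303 xmax 0.6235
top 0.18 6 [ 0.6276 -0.1716  0.288 ] zmin 0.268 xmax 0.6295
scene 0.06 16 [ 0.51   -0.1621  0.3063] zmin 0.293 xmax 0.5194
scene 0.075 9 [ 0.5259 -0.1646  0.3066] zmin 0.3 xmax 0.533
scene 0.09 7 [ 0.5407 -0.1674  0.3062] zmin 0.295 xmax 0.5492
scene 0.105 7 [ 0.5575 -0.1678  0.3055] zmin 0.302 xmax 0.5642
scene 0.12 4 [ 0.5696 -0.1658  0.3064] zmin 0.303 xmax 0.5769
scene 0.135 7 [ 0.5875 -0.1698  0.3059] zmin 0.301 xmax 0.5925
scene 0.15 5 [ 0.6024 -0.1711  0.3058] zmin 0.303 xmax 0.6096
scene 0.165 13 [ 0.6223 -0.1725  0.2984] zmin 0.254 xmax 0.6245
scene 0.18 18 [ 0.6265 -0.1722  0.2806] zmin 0.258 xmax 0.6319
[-3.13968534e+00  9.71298592e-04 -4.25242705e-02]
```

Request:
servo_tool:
  targets:
    - [[0.006,0.0015,-0.03],[0,0,0],0.0]
    - [[0.0055,0.0015,-0.03],[0,0,0],0.0]
    - [[0,0,-0.04],[0,0,0],0.0]
    - [[0,0,-0.04],[0,0,0],0.0]
    - [[0,0,-0.03],[0,0,0],0.0]
    - [[0,0,-0.02],[0,0,0],0.0]
    - [[0,0,0],[0,0,0],0.0]
    - [[0,0,0],[0,0,0],0.0]

```text
t: 37.9
eef_pos: [0.4565, -0.1646, 0.0628]
ee_rot: [-3.141, 0.001, -0.044]
ft_force: [0.6, 0.4, -1.1]
gripper_width: 0.19
gripper_force: 50.0
```

```bash
python3 hk.py
python3 - <<'E'
from h import *
A=np.load('s4.npz')  # hook in rest originally
for nm in('tP','sP'):
    P=A[nm]
    for x0 in (.56,.595,.615,.63):
        q=P[(abs(P[...,0]-x0)<.01)&(abs(P[...,1]+.165)<.012)&(P[...,2]>.07)&(P[...,2]<.1)]
        if len(q):print(nm,x0,len(q),np.median(q,0).round(4),q[:,0].max())
    q=P[(abs(P[...,0]-.64)<.015)&(abs(P[...,1]+.168)<.015)&(P[...,2]>.03)&(P[...,2]<.065)]
    if len(q):print('limb',np.median(q,0))
E
```

```text
[ 0.4575 -0.1649  0.0639] [-0.4 -0.4 -1.3] 0.1909369639306969
top 0.105 3 [ 0.5658 -0.1534  0.0762] zmin 0.024 xmax 0.5724
top 0.12 1 [ 0.5891 -0.163   0.1221] zmin 0.122 xmax 0.5891
top 0.135 8 [ 0.6013 -0.1679  0.1169] zmin 0.112 xmax 0.6058
top 0.15 12 [ 0.6154 -0.1685  0.118 ] zmin 0.111 xmax 0.6222
top 0.165 10 [ 0.6301 -0.1692  0.1163] zmin 0.11 xmax 0.6371
top 0.18 2 [ 0.6428 -0.169   0.1085] zmin 0.107 xmax 0.6434
top 0.21 7 [ 0.6792 -0.1994  0.0236] zmin 0.015 xmax 0.6823
top 0.225 16 [ 0.6899 -0.1956  0.0267] zmin 0.019 xmax 0.6975
scene 0.06 8 [ 0.5226 -0.16    0.1186] zmin 0.107 xmax 0.5285
scene 0.075 8 [ 0.5385 -0.1598  0.1115] zmin 0.014 xmax 0.5463
scene 0.09 8 [ 0.5616 -0.1665  0.0697] zmin 0.033 xmax 0.5622
scene 0.105 131 [ 0.567  -0.1617  0.0515] zmin 0.015 xmax 0.5775
scene 0.12 4 [ 0.5808 -0.159   0.0937] zmin 0.062 xmax 0.586
scene 0.135 1 [ 0.6026 -0.1671  0.1136] zmin 0.114 xmax 0.6026
scene 0.15 6 [ 0.6148 -0.1668  0.1187] zmin 0.115 xmax 0.6215
scene 0.165 11 [ 0.6335 -0.1685  0.0959] zmin 0.066 xmax 0.6369
scene 0.18 16 [ 0.64   -0.1699  0.0919] zmin 0.073 xmax 0.6455
scene 0.21 7 [ 0.6793 -0.1969  0.0204] zmin 0.016 xmax 0.681
scene 0.225 14 [ 0.6902 -0.1955  0.0239] zmin 0.018 xmax 0.6959
tP 0.56 20 [ 0.5651 -0.1639  0.0811] 0.5698912538773611
tP 0.595 10 [ 0.5952 -0.1641  0.0838] 0.6039585279988626
tP 0.615 10 [ 0.6152 -0.1655  0.082 ] 0.6228146148232286
tP 0.63 11 [ 0.6292 -0.1649  0.0829] 0.639508208706369
limb [ 0.63764445 -0.16327399  0.04878812]
sP 0.56 20 [ 0.5661 -0.1623  0.0823] 0.5688921517481578
sP 0.595 5 [ 0.597  -0.1629  0.0843] 0.6032330899038758
sP 0.615 8 [ 0.6152 -0.1647  0.083 ] 0.6227735182734186
sP 0.63 8 [ 0.6305 -0.1652  0.0834] 0.6378350474035954
limb [ 0.64001421 -0.16445643  0.04497464]
```

Request:
servo_tool:
  targets:
    - [[-0.0025,0,0],[0,0,1.2],0.0]
    - [[0,0,-0.012],[0,0,0],0.0]
    - [[0,0,-0.01],[0,0,0],0.0]
    - [[0,0,-0.007],[0,0,0],0.0]
    - [[0,0,-0.004],[0,0,0],0.0]
    - [[0,0,0],[0,0,0],0.0]

```text
t: 38.6
eef_pos: [0.4545, -0.1644, 0.032]
ee_rot: [-3.141, -0.0, -0.025]
ft_force: [-11.4, 6.1, 45.4]
gripper_width: 0.19
gripper_force: 50.0
```

```bash
python3 hk.py
```

```text
[ 0.4545 -0.1645  0.032 ] [-11.4   5.5  45.2] 0.19132821555257556
top 0.075 2 [ 0.5348 -0.1439  0.0104] zmin 0.009 xmax 0.5365
top 0.09 2 [ 0.5514 -0.149   0.0069] zmin 0.004 xmax 0.5527
top 0.105 5 [ 0.5655 -0.1545  0.0472] zmin 0.006 xmax 0.5713
top 0.12 5 [ 0.5832 -0.1614  0.0826] zmin 0.003 xmax 0.5878
top 0.135 9 [ 0.6012 -0.1326  0.0019] zmin -0.007 xmax 0.6023
top 0.15 42 [ 6.142e-01 -1.668e-01 -3.000e-04] zmin -0.012 xmax 0.6194
top 0.165 66 [ 0.628  -0.1636 -0.    ] zmin -0.009 xmax 0.6344
top 0.18 65 [ 0.6409 -0.1636 -0.001 ] zmin -0.012 xmax 0.6487
top 0.195 64 [ 0.6569 -0.1575 -0.0024] zmin -0.012 xmax 0.6643
top 0.21 75 [ 0.6723 -0.1685 -0.0012] zmin -0.011 xmax 0.6795
top 0.225 80 [ 6.863e-01 -1.694e-01  5.000e-04] zmin -0.009 xmax 0.694
scene 0.06 37 [ 0.522  -0.1572  0.0107] zmin 0.008 xmax 0.5288
scene 0.075 39 [ 0.5364 -0.1592  0.0105] zmin 0.007 xmax 0.5444
scene 0.09 30 [ 0.551  -0.1683  0.011 ] zmin 0.009 xmax 0.5593
scene 0.105 127 [ 0.5664 -0.1616  0.0419] zmin 0.009 xmax 0.5743
scene 0.12 12 [ 0.5767 -0.1519  0.055 ] zmin 0.01 xmax 0.5867
scene 0.135 3 [ 0.5991 -0.1596  0.0834] zmin 0.082 xmax 0.6018
scene 0.15 8 [ 0.6114 -0.1672  0.0808] zmin 0.001 xmax 0.6165
scene 0.165 18 [ 0.6287 -0.1691  0.0323] zmin -0.002 xmax 0.6335
scene 0.18 28 [ 0.6389 -0.1681  0.0387] zmin -0.002 xmax 0.6491
scene 0.195 11 [ 6.597e-01 -1.921e-01  5.000e-04] zmin -0.0 xmax 0.6632
scene 0.21 5 [ 0.6702 -0.1935  0.    ] zmin -0.001 xmax 0.6761
scene 0.225 25 [ 0.6868 -0.1926  0.0124] zmin -0.002 xmax 0.6943
```

Seated: the rod is at 83 mm as at the start, and I'm pressing a bit. I'll ease up and release.

Request:
servo_tool:
  targets:
    - [[0,0,0.003],[0,0,0],0.0]
    - [[0,0,0],[0,0,0],0.0]

```text
t: 38.9
eef_pos: [0.4542, -0.1645, 0.0327]
ee_rot: [3.141, -0.001, -0.024]
ft_force: [-0.6, 0.2, -1.3]
gripper_width: 0.19
gripper_force: 50.0
```

Request:
servo_tool:
  targets:
    - [[0,0,0],[0,0,0],0.024]
    - [[0,0,0],[0,0,0],0.03]
    - [[0,0,0],[0,0,0],0.035]
    - [[0,0,0],[0,0,0],0.035]

```text
t: 39.3
eef_pos: [0.4539, -0.1645, 0.0324]
ee_rot: [-3.141, 0.0, -0.024]
ft_force: [0.0, -0.4, -0.2]
gripper_width: 0.382
gripper_force: 0.0
```

Request:
servo_tool:
  targets:
    - [[0,0,0.015],[0,0,0],0.035]
    - [[0,0,0.04],[0,0,0],0.035]
    - [[0,0,0.045],[0,0,0],0.035]
    - [[0,0,0.045],[0,0,0],0.035]
    - [[-0.03,-0.03,0.02],[0,0,0],0.04]
    - [[-0.03,-0.045,0],[0,0,0],0.04]
    - [[-0.03,-0.045,0],[0,0,0],0.04]
    - [[0,-0.045,0],[0,0,0],0.04]
    - [[0,0,0],[0,0,0],0.04]

```text
t: 40.2
eef_pos: [0.3682, -0.3272, 0.1981]
ee_rot: [3.139, -0.001, -0.028]
ft_force: [0.7, 0.1, 0.2]
gripper_width: 0.433
gripper_force: 0.0
```

```bash
python3 - <<'E'
from h import *
im,d=snap('top');i2,d2=snap('scene');A=np.load('s4.npz');N={'tP':pts('top',d),'sP':pts('scene',d2)};np.savez('s9.npz',ti=im,si=i2,**N)
for nm in('tP','sP'):
  for l,P in(('old',A[nm]),('new',N[nm])):
    for x0 in (.43,.45,.47,.49,.51,.53,.56,.595,.615,.63):
        q=P[(abs(P[...,0]-x0)<.008)&(abs(P[...,1]+.163)<.015)&(P[...,2]>.07)&(P[...,2]<.11)]
        if len(q):print(nm,l,x0,len(q),np.median(q,0).round(4)[1:],end=' | ')
    q=P[(abs(P[...,0]-.64)<.015)&(abs(P[...,1]+.168)<.015)&(P[...,2]>.03)&(P[...,2]<.065)]
    print('limb',np.median(q,0).round(4))
print(status.observe()['eef_pos'])
E
python3 rg.py
```

```text
tP old 0.43 31 [-0.16   0.089] | tP old 0.45 22 [-0.1587  0.0896] | tP old 0.47 21 [-0.1581  0.0921] | tP old 0.49 23 [-0.1589  0.0901] | tP old 0.51 21 [-0.1606  0.0884] | tP old 0.53 20 [-0.1621  0.0882] | tP old 0.56 16 [-0.1619  0.0829] | tP old 0.595 8 [-0.1626  0.0838] | tP old 0.615 9 [-0.167   0.0813] | tP old 0.63 8 [-0.1661  0.0839] | limb [ 0.6376 -0.1633  0.0488]
tP new 0.43 28 [-0.1614  0.0918] | tP new 0.45 20 [-0.1606  0.0908] | tP new 0.47 20 [-0.1616  0.0898] | tP new 0.49 23 [-0.1625  0.0898] | tP new 0.51 21 [-0.1604  0.0889] | tP new 0.53 17 [-0.1628  0.0829] | tP new 0.56 20 [-0.1636  0.0814] | tP new 0.595 8 [-0.1642  0.083 ] | tP new 0.615 9 [-0.1667  0.0821] | tP new 0.63 7 [-0.1646  0.0807] | limb [ 0.6334 -0.1634  0.0423]
sP old 0.47 16 [-0.1529  0.0856] | sP old 0.49 23 [-0.1552  0.0894] | sP old 0.51 20 [-0.1556  0.0872] | sP old 0.53 15 [-0.157   0.0877] | sP old 0.56 22 [-0.1623  0.0819] | sP old 0.595 4 [-0.163   0.0845] | sP old 0.615 7 [-0.1632  0.084 ] | sP old 0.63 6 [-0.1652  0.0831] | limb [ 0.64   -0.1645  0.045 ]
sP new 0.47 12 [-0.1545  0.0861] | sP new 0.49 21 [-0.1579  0.0878] | sP new 0.51 22 [-0.1568  0.0871] | sP new 0.53 9 [-0.1594  0.0836] | sP new 0.56 20 [-0.1624  0.0818] | sP new 0.595 6 [-0.1638  0.0838] | sP new 0.615 4 [-0.1645  0.0842] | sP new 0.63 6 [-0.1643  0.0792] | limb [ 0.6353 -0.1662  0.0474]
[ 0.36803786 -0.32322708  0.19734589]
top tab 27 [0.4538 0.2807 0.1351] [0.45  0.271 0.109] [0.46  0.293 0.145]
scene tab 95 [0.4518 0.2845 0.1228] [0.447 0.268 0.098] [0.46  0.294 0.144]
[ 0.3684 -0.3218  0.1973] [ 0.9  0.3 -0.3]
```

The hook lies in its rest again (the same line, 4 mm back). Next the latch tab, near (0.4535, 0.284, 0.122): I'll go over it, turning to pinch along x.

Request:
servo_tool:
  targets:
    - [[0.006,0.035,0.005],[0,0,7.0],0.04]
    - [[0.006,0.04,0.005],[0,0,7.0],0.04]
    - [[0.006,0.04,0],[0,0,7.0],0.04]
    - [[0.006,0.04,0],[0,0,7.0],0.04]
    - [[0.006,0.04,0],[0,0,7.0],0.04]
    - [[0.006,0.04,0],[0,0,7.0],0.04]
    - [[0.006,0.04,0],[0,0,7.0],0.04]
    - [[0.006,0.04,0],[0,0,7.0],0.04]
    - [[0.006,0.04,0],[0,0,7.0],0.04]
    - [[0.006,0.04,0],[0,0,7.0],0.04]
    - [[0.006,0.04,0],[0,0,7.0],0.04]
    - [[0.006,0.04,0],[0,0,7.0],0.04]

```text
t: 41.6
eef_pos: [0.4395, 0.1551, 0.2077]
ee_rot: [3.142, -0.0, 1.449]
ft_force: [0.5, 0.6, 0.1]
gripper_width: 0.435
gripper_force: 0.0
```

Request:
servo_tool:
  targets:
    - [[0.006,0.04,0],[0,0,6.0],0.04]
    - [[0.004,0.04,0],[0,0,0],0.04]
    - [[0.002,0.04,0],[0,0,0],0.04]
    - [[0,0.013,0],[0,0,0],0.04]
    - [[0,0,0],[0,0,0],0.04]

```text
t: 42.1
eef_pos: [0.4513, 0.2871, 0.2073]
ee_rot: [-3.141, 0.0, 1.55]
ft_force: [-1.0, 0.1, -0.1]
gripper_width: 0.437
gripper_force: 0.0
```

Request:
servo_tool:
  targets:
    - [[0.0022,-0.001,-0.03],[0,0,0],0.04]
    - [[0,0,-0.04],[0,0,0],0.04]
    - [[0,0,-0.035],[0,0,0],0.04]
    - [[0,0,-0.015],[0,0,0],0.04]
    - [[0,0,-0.01],[0,0,0],0.04]
    - [[0,0,0],[0,0,0],0.04]

```text
t: 42.7
eef_pos: [0.4539, 0.283, 0.0769]
ee_rot: [-3.14, 0.001, 1.546]
ft_force: [-0.9, -0.4, 1.0]
gripper_width: 0.435
gripper_force: 0.0
```

Request:
servo_tool:
  targets:
    - [[0,0,0],[0,0,0],0.0]
    - [[0,0,0],[0,0,0],0.0]
    - [[0,0,0],[0,0,0],0.0]
    - [[0,0,0],[0,0,0],0.0]
    - [[0,0,0],[0,0,0],0.0]
  grip_force: 15

```text
t: 43.2
eef_pos: [0.4561, 0.2847, 0.0785]
ee_rot: [3.139, -0.001, 1.547]
ft_force: [4.3, -2.5, 2.8]
gripper_width: 0.128
gripper_force: 15.0
```

Tab gripped (11.8 mm). Lifting it 0.3 rad.

Request:
servo_tool:
  targets:
    - [[0,-0.0002,0.008],[0,0,0],0.0]
    - [[0,-0.0008,0.009],[0,0,0],0.0]
    - [[0,-0.0016,0.009],[0,0,0],0.0]
    - [[0,-0.0026,0.009],[0,0,0],0.0]
    - [[0,0,0],[0,0,0],0.0]

```text
t: 43.7
eef_pos: [0.4521, 0.2769, 0.1125]
ee_rot: [-3.137, 0.004, 1.547]
ft_force: [-3.3, -5.4, -3.6]
gripper_width: 0.137
gripper_force: 14.8
```

Request:
servo_tool:
  targets:
    - [[-0.006,0.0002,-0.0016],[0,0,0],0.0]
    - [[-0.007,0.0002,-0.0019],[0,0,0],0.0]
    - [[-0.007,0.0002,-0.0019],[0,0,0],0.0]
    - [[-0.006,0,-0.0016],[0,0,0],0.0]
    - [[0,0,0],[0,0,0],0.0]

```text
t: 44.2
eef_pos: [0.4268, 0.2773, 0.105]
ee_rot: [-3.139, 0.004, 1.547]
ft_force: [0.6, -9.1, -5.5]
gripper_width: 0.142
gripper_force: 14.7
```

```bash
python3 rg.py
```

```text
scene tab 178 [0.4103 0.2864 0.1613] [0.401 0.268 0.122] [0.451 0.29  0.189]
[0.4268 0.2773 0.105 ] [-0.8 -8.8 -5.1]
```

Request:
servo_tool:
  targets:
    - [[-0.003,0,-0.0008],[0,0,0],0.0]
    - [[-0.002,0,-0.0005],[0,0,0],0.0]
    - [[0,0,0],[0,0,0],0.0]

```text
t: 44.6
eef_pos: [0.4235, 0.2774, 0.1042]
ee_rot: [-3.142, 0.004, 1.548]
ft_force: [6.8, -11.9, -5.1]
gripper_width: 0.137
gripper_force: 14.6
```

Request:
servo_tool:
  targets:
    - [[-0.003,0,-0.0008],[0,0,0],0.0]
    - [[0,0,0],[0,0,0],0.0]

```text
t: 44.8
eef_pos: [0.4233, 0.2776, 0.1042]
ee_rot: [3.137, 0.003, 1.549]
ft_force: [15.4, -16.3, -5.3]
gripper_width: 0.14
gripper_force: 14.4
```

```bash
cat > ha.py <<'E'
from h import *
# hatch front/back edge profile along box x at y ~0.02 and ~0.16, from depth: frame vs box
im,d=snap('top');P=pts('top',d);i2,d2=snap('scene');P2=pts('scene',d2);np.savez('s10.npz',ti=im,tP=P,si=i2,sP=P2)
for lab,f in(('s0',None),('s9','s9.npz'),('now',None)):
    Q=np.load('top0.npz')['P'] if lab=='s0' else (np.load(f)['tP'] if f else P)
    r=Q[(Q[...,0]>.4)&(Q[...,0]<.8)&(Q[...,1]>.05)&(Q[...,1]<.13)&(Q[...,2]<.4)]
    g=Q[(Q[...,2]>.16)&(Q[...,2]<.25)&(Q[...,0]>.5)&(Q[...,0]<.75)&(Q[...,1]>.055)&(Q[...,1]<.125)]
    z=np.median(np.sort(g[:,2])[-25:]) if len(g)>30 else 0
    m=g[abs(g[:,2]-z)<.006]
    print(lab,len(m),'ring',np.median(m,0).round(4) if len(m) else '',np.percentile(m,[2,98],0).round(3).tolist() if len(m) else '')
e=status.observe();print(e['eef_pos'].round(4),e['ft_force'].round(1))
E
python3 ha.py
```

```text
s0 74 ring [0.6987 0.0908 0.2157] [[0.675, 0.068, 0.212], [0.723, 0.112, 0.22]]
s9 63 ring [0.5775 0.0907 0.1828] [[0.553, 0.067, 0.18], [0.602, 0.112, 0.189]]
now 63 ring [0.5545 0.0889 0.1777] [[0.529, 0.067, 0.173], [0.578, 0.113, 0.181]]
[0.4233 0.2775 0.1042] [ 14.9 -15.2  -3.5]
```

The ring moved 24 mm in x and the resistance is firm, so the hatch is home. I'll lower the bar into the catch.

Request:
servo_tool:
  targets:
    - [[0,0.0026,-0.009],[0,0,0],0.0]
    - [[0,0.0016,-0.009],[0,0,0],0.0]
    - [[0,0.0008,-0.009],[0,0,0],0.0]
    - [[0,0.0002,-0.006],[0,0,0],0.0]
    - [[0,0,0],[0,0,0],0.0]

```text
t: 45.4
eef_pos: [0.4309, 0.2895, 0.0746]
ee_rot: [3.123, -0.009, 1.548]
ft_force: [25.4, -0.1, 8.0]
gripper_width: 0.13
gripper_force: 15.0
```

Lifting square to the slope shifts the tab 8 mm in x, which explains the offset: x=0.431 is the right lying-down position. Releasing the tab.

Request:
servo_tool:
  targets:
    - [[0.006,0,0],[0,0,0],0.0]
    - [[0.004,0,0],[0,0,0],0.0]
    - [[0,0,0],[0,0,0],0.0]
    - [[0,0,0],[0,0,0],0.035]
    - [[0,0,0],[0,0,0],0.035]
    - [[0,0,0],[0,0,0],0.035]
    - [[0,0,0.03],[0,0,0],0.035]
    - [[0,0,0.045],[0,0,0],0.035]
    - [[0,0,0.045],[0,0,0],0.035]
    - [[-0.03,0.04,0.01],[0,0,0],0.035]
    - [[-0.02,0.045,0],[0,0,0],0.035]
    - [[0,0,0],[0,0,0],0.035]

```text
t: 46.6
eef_pos: [0.3795, 0.3731, 0.2013]
ee_rot: [3.141, -0.003, 1.549]
ft_force: [1.1, -0.2, -0.1]
gripper_width: 0.382
gripper_force: 0.0
```

```bash
python3 ha.py; sed -i 's/Q\[...,2\]<.19/Q[...,2]<.17/' rg.py; python3 rg.py
python3 - <<'E'
from h import *
Z=np.load('s6.npz');i2=Z['si'];im=Z['ti']
a=cv2.resize(im[165:245,125:265],(560,320),interpolation=cv2.INTER_CUBIC)
b=cv2.resize(i2[190:290,110:220],(352,320),interpolation=cv2.INTER_CUBIC)
np.savez('last.npz',a=a,b=b)
# lever/post from both views (depth)
for nm,Q in(('top',Z['tP']),('scene',Z['sP'])):
    k=(abs(Q[...,0]-.43)<.025)&(abs(Q[...,1]-.404)<.03)&(Q[...,2]>.055)&(Q[...,2]<.085)
    q=Q[k];print(nm,len(q),np.median(q,0).round(4) if len(q) else '',q.min(0).round(3),q.max(0).round(3))
E
```

```text
s0 74 ring [0.6987 0.0908 0.2157] [[0.675, 0.068, 0.212], [0.723, 0.112, 0.22]]
s9 63 ring [0.5775 0.0907 0.1828] [[0.553, 0.067, 0.18], [0.602, 0.112, 0.189]]
now 60 ring [0.5548 0.0887 0.1777] [[0.53, 0.07, 0.175], [0.579, 0.112, 0.184]]
[0.3805 0.3694 0.2002] [ 0.4 -0.7  0.1]
top tab 32 [0.4312 0.2799 0.1298] [0.426 0.269 0.096] [0.436 0.294 0.138]
scene tab 94 [0.4281 0.2841 0.1163] [0.425 0.268 0.093] [0.436 0.293 0.136]
[0.3813 0.3681 0.1999] [-0.4  0.8 -1. ]
top 12 [0.4312 0.4071 0.0629] [0.424 0.403 0.055] [0.444 0.411 0.071]
scene 34 [0.4263 0.4088 0.0672] [0.423 0.403 0.055] [0.437 0.414 0.076]
```

Bar down (tab z dropped by 6 mm as it should), hatch home. Now the lever: post at (0.4305, 0.4075), axis about (0.492, 0.412). I'll come down on its right side with closed fingers.

Request:
servo_tool:
  targets:
    - [[0.025,0.003,0],[0,0,0],0.0]
    - [[0.025,0.003,-0.02],[0,0,0],0.0]
    - [[0,0,-0.04],[0,0,0],0.0]
    - [[0,0,-0.04],[0,0,0],0.0]
    - [[0,0,-0.04],[0,0,0],0.0]
    - [[0,0,-0.026],[0,0,0],0.0]
    - [[0,0,-0.01],[0,0,0],0.0]
    - [[0,0,0],[0,0,0],0.0]
    - [[0,0,0],[0,0,0],0.0]

```text
t: 47.7
eef_pos: [0.4323, 0.3751, 0.0254]
ee_rot: [3.141, -0.001, 1.546]
ft_force: [-0.4, 0.0, -0.3]
gripper_width: 0.005
gripper_force: 0.0
```

Request:
servo_tool:
  targets:
    - [[0,0.01,0],[0,0,0],0.0]
    - [[0,0.01,0],[0,0,0],0.0]
    - [[0.001,0.01,0],[0,0,0],0.0]
    - [[0.003,0.01,0],[0,0,0],0.0]
    - [[0.005,0.01,0],[0,0,0],0.0]
    - [[0.006,0.009,0],[0,0,0],0.0]
    - [[0.006,0.007,0],[0,0,0],0.0]
    - [[0.004,0.004,0],[0,0,0],0.0]
    - [[0,0,0],[0,0,0],0.0]

```text
t: 48.6
eef_pos: [0.4568, 0.4454, 0.0241]
ee_rot: [-3.141, 0.0, 1.546]
ft_force: [-1.9, -3.5, 0.8]
gripper_width: 0.001
gripper_force: 1.6
```

```bash
cat > lv.py <<'E'
from h import *
im,d=snap('top');P=pts('top',d);i2,d2=snap('scene');P2=pts('scene',d2)
for nm,Q in(('top',P),('scene',P2)):
    k=(Q[...,0]>.41)&(Q[...,0]<.53)&(Q[...,1]>.37)&(Q[...,1]<.50)&(Q[...,2]>.053)&(Q[...,2]<.077)
    q=Q[k]
    if len(q): print(nm,len(q),np.median(q,0).round(4),q.min(0).round(3),q.max(0).round(3))
E
python3 lv.py
```

```text
top 14 [0.4877 0.4165 0.0543] [0.472 0.405 0.053] [0.498 0.435 0.058]
scene 80 [0.4473 0.4557 0.0672] [0.439 0.417 0.054] [0.484 0.468 0.077]
```

Request:
servo_tool:
  targets:
    - [[0.003,0.003,0],[0,0,0],0.0]
    - [[0.003,0.003,0],[0,0,0],0.0]
    - [[0,0,0],[0,0,0],0.0]

```text
t: 49.0
eef_pos: [0.4599, 0.4476, 0.0236]
ee_rot: [-3.137, 0.006, 1.547]
ft_force: [-7.9, -12.7, 6.6]
gripper_width: 0.001
gripper_force: 6.4
```

Request:
servo_tool:
  targets:
    - [[0.002,0.003,0],[0,0,0],0.0]
    - [[0.002,0.003,0],[0,0,0],0.0]
    - [[0,0,0],[0,0,0],0.0]

```text
t: 49.3
eef_pos: [0.4606, 0.4485, 0.023]
ee_rot: [-3.13, 0.016, 1.547]
ft_force: [-16.1, -29.8, 21.7]
gripper_width: 0.002
gripper_force: 15.3
```

The force rose steeply with no motion, so this is the stop. I'll back off the same way and let it spring back.

Request:
servo_tool:
  targets:
    - [[-0.006,-0.008,0],[0,0,0],0.0]
    - [[-0.007,-0.01,0.001],[0,0,0],0.0]
    - [[-0.007,-0.012,0],[0,0,0],0.0]
    - [[-0.007,-0.015,0],[0,0,0],0.0]
    - [[-0.006,-0.02,0],[0,0,0],0.0]
    - [[0,-0.02,0],[0,0,0],0.0]
    - [[0,0,0.03],[0,0,0],0.0]
    - [[0,0,0.045],[0,0,0],0.0]
    - [[0,0,0.045],[0,0,0],0.0]
    - [[-0.03,-0.04,0.03],[0,0,0],0.0]
    - [[-0.03,-0.04,0],[0,0,0],0.0]
    - [[0,0,0],[0,0,0],0.0]

```text
t: 50.5
eef_pos: [0.3742, 0.2936, 0.1713]
ee_rot: [-3.14, 0.001, 1.546]
ft_force: [-0.1, 0.5, 0.1]
gripper_width: 0.001
gripper_force: 0.0
```

```bash
python3 lv.py; python3 ha.py; python3 rg.py
python3 - <<'E'
from h import *
Z=np.load('s10.npz');im,i2=Z['ti'],Z['si']
a=cv2.resize(im[120:265,110:420],(800,374),interpolation=cv2.INTER_CUBIC)
b=cv2.resize(i2[165:310,105:285],(278,224),interpolation=cv2.INTER_CUBIC)
c=np.zeros((600,800,3),'u1');c[:374]=a;c[376:600,:278]=b;cv2.imwrite('pics/z.png',c)
E
```

```text
scene 49 [0.427  0.41   0.0619] [0.42  0.404 0.053] [0.496 0.424 0.075]
s0 74 ring [0.6987 0.0908 0.2157] [[0.675, 0.068, 0.212], [0.723, 0.112, 0.22]]
s9 63 ring [0.5775 0.0907 0.1828] [[0.553, 0.067, 0.18], [0.602, 0.112, 0.189]]
now 69 ring [0.555  0.0888 0.1773] [[0.531, 0.067, 0.174], [0.579, 0.112, 0.183]]
[0.3789 0.2987 0.1716] [-0.5 -0.1  0.5]
top tab 32 [0.431  0.2794 0.1269] [0.426 0.269 0.094] [0.437 0.293 0.138]
scene tab 95 [0.4283 0.2835 0.1172] [0.424 0.269 0.093] [0.436 0.293 0.137]
[0.3786 0.2987 0.1711] [-0.4  0.4  0. ]
```

View pics/z.png

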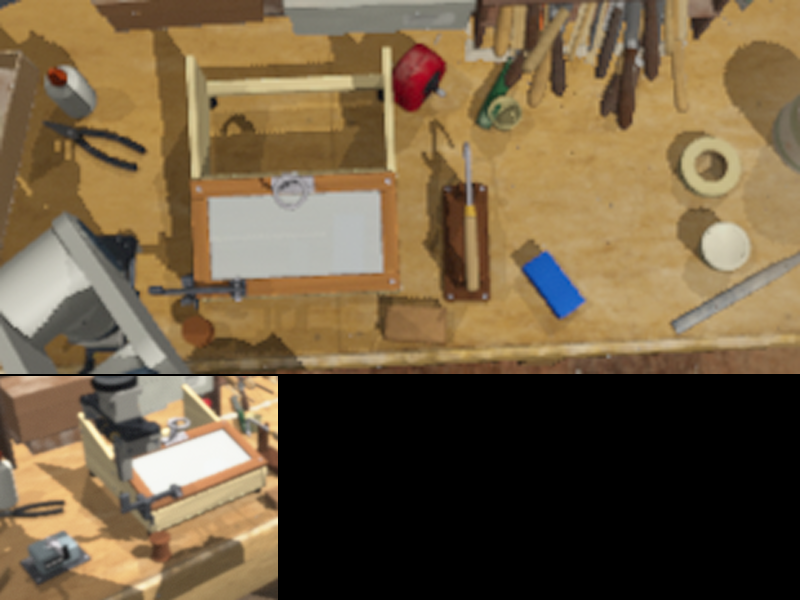

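The last picture shows the hatch shut with the bar in the catch at (195,290), the hook in its rest at (467,230), the bystanders where they were, and the lever post back at its resting place. Handing in.

```bash
python3 -c "
from cell import ctrl
print(ctrl.finish_job())"
```

```text
the job is handed in; nothing more can be done
None
```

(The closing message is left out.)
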